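# Tighten the grain mill's foot bolt with the T-handled hex key

## Task

The fixing bolt in the foot of the grain mill has worked loose: take the orange T-handled hex key from its wooden rack, feel its tip into the recessed hex socket of the bolt, and turn it clockwise in about quarter turns, letting go and taking a fresh hold between them, until the bolt is fully home against its stop (white dot on the bolt in line with the red mark on the collar). Then draw the key out and hang it upright back in the slot of its rack, leaving it at rest and everything else undisturbed.

Things in the scene. Friction and masses are not known exactly. Their poses are not given: they have to be found in the camera images.
- key_handle (a point): Centre of the orange cross-bar of the upright steel hex key (250 g), 108 mm above its tip. The bar is 80 mm long along this point's x, 14 mm wide along y, 26 mm high along z (up). Grasp it from above, fingers closing on the two long faces. Below it: a round 14 mm shaft, collar, shaft, then the hexagonal end. The key starts hanging in its rack.
- key_tip (a point): Centre of the lower end of the hex key. The hexagonal end is 28 mm long, 16 mm across flats (18.5 mm across corners), with corners on the + and - x axis (so one pair of corners lies along the cross-bar); the lowest 3 mm taper to 11 mm across.
- key_collar (a point): Centre of the underside of the key's round steel collar (46 mm across, 5 mm thick), 70 mm above the tip and 38 mm below the cross-bar's centre. This face rests on the rails of the rack.
- socket (a point): Centre of the mouth of the hex socket in the steel bolt, 61 mm above the worktop; z up, turns with the bolt. 17.4 mm across flats, corners on + and - x, 20 mm deep. The key fits at every 60 degrees, with 0.7 mm play to each side and 10 degrees of turning play either way; let go, it stays standing, leaning a few degrees. A white dot lies 14 mm out on the -x side.
- bolt (a joint): Angle of the bolt in radians, growing as it turns clockwise seen from above. It starts loose at 0.4 to 1.4; the hard stop, fully tight, is 4.712, where the white dot lines up with the red mark. It turns stiffly (about 0.18 N m, evenly) and stays where it is left.
- mill: Grain mill, fixed on a beech base 120 x 275 x 25 mm. Origin on the worktop under the bolt; z up. A grey collar (inside 42, outside 58 mm) rings the bolt, its rim 5 mm above the socket's mouth, with a red mark on the -y side. Grinding head and hopper, up to 265 mm high, stand on the +y side, 110 mm or more from the bolt's axis.
- rack_slot (a point): Centre of the slot in the top of the wooden key rack (100 x 100 mm, fixed on the marble board), at the top of its dark rails, 108 mm above the worktop. The slot is 34 mm wide along this point's y, 50 mm long along x, closed all round, 78 mm free below. Hung, at any yaw, the key's collar rests on the rails and the cross-bar's centre is 38 mm above this point.
- ramekin_in (a point): Inner floor of a white porcelain ramekin, 86 mm across, 50 mm high, on the marble board. Bystander.
- jar: Closed amber glass jar, 70 mm across, 100 mm high, on the marble board; origin under its centre. Bystander.
- tray_in (a point): Inner floor of an empty white plastic tray, 130 x 190 x 30 mm. Bystander.
- spoon: Bamboo spoon, 240 mm long, lying on the board near the robot; origin at the underside of its middle. Bystander.
- whisk: Steel whisk, 250 mm long, 48 mm thick, lying on the board. Bystander.
There are look-alikes about, which are no part of the job. What is shaped like the part that bears key_handle but black or purple is not meant.

How it is judged:
On the way, in this order (a step that is already met when the one before it is completed fails the run):
1. the key is seated in the socket, at least 10 mm deep (z of key_tip in the frame of socket below -0.01 m and horizontal distance between key_tip and socket below 0.004 m), for 0.2 s.
2. part way round (bolt between 1.7 and 4.4 rad), the fingers let go of the key, which stays in the socket (all of step 1 and value of joint bolt between 1.7 and 4.4 rad and contact force between the fingers and key below 0.05 N), for 0.1 s.
3. the bolt is turned home with the key in the socket (all of step 1 and value of joint bolt above 4.5 rad), for 0.1 s.
At the end, for the whole second after the job is handed in: The bolt is at its stop (joint above 4.5 of 4.712 rad), and the key hangs at rest, upright within 0.12 rad, in the slot of its rack: collar within 25 mm of the slot's centre and within 5 mm of the height of the rails (value of joint bolt above 4.5 rad and horizontal distance between key_collar and rack_slot below 0.025 m and z of key_collar in the frame of rack_slot between -0.005 and 0.005 m and angle between key_tip's own z axis and vertical below 0.12 rad and linear speed of key below 0.02 m/s); the robot touches nothing.
It fails at once if a bystander (ramekin, jar, tray, spoon or whisk) is shifted by more than 30 mm (distance of any of ramekin_in, jar, tray_in, spoon, whisk from where it was at the start of the episode above 0.03 m).
It fails at once if the key is dropped or tipped over (angle between key_tip's own z axis and vertical above 0.6 rad).
It also fails if it takes over 72 s, if anything falls off the work surface, if the arm or the gripper's body presses on something with over 40 N, if the wrist force passes 120 N, or if a joint passes its speed limit or range.

## Robot

A 7-joint arm with a two-finger parallel gripper is mounted at the origin on the work surface. World frame = base frame: x ahead of the robot, y to its left, z up, the work surface at z = 0. Lengths are in m, angles in rad, forces in N, time in s.
With the tool pointing down it reaches from about 0.425 to 0.825 m from the base axis. Payload 3.6 kg.
Tool frame: the origin (TCP) lies at the very end of the fingers, on their centre line; the grasp point (between the pads) lies 19 mm behind it; z points along the fingers, x is the direction in which the jaws open and shut, and the axes are right-handed (so a half turn about z gives the same grasp; the last joint's range is limited). The gripper opens to 93 mm and grips with 3 to 60 N. Pads are 15 mm wide; open, the fingers measure 128 mm over their backs; the gripper's body (75 mm by 188 mm) begins 65 mm behind the grasp point.
Start: joints at [1.159, 0.615, -0.013, 1.423, 0.008, 1.103, -0.04], TCP at [0.244, -0.602, 0.219] pointing down, gripper open.
Joint ranges: [-3.12, 3.12], [-0.3, 2.06], [-1.34, 1.32], [0.26, 2.42], [-1.36, 4.5], [0.01, 1.98], [-2.84, 2.84]. Speed limits (rad/s): [2.79, 2.79, 3.14, 3.14, 3.14, 3.14, 3.14].

## Interface

Orientations are given as a 3x3 rotation matrix whose columns are the frame's x, y, z axes.
In Python, from cell import get_obs, read_camera, finish_job gives the robot as it stands.
- The arm moves only by the shell command python3 -m jog 'ROWS' [FORCE]. ROWS is JSON, a list of rows, each an object of numbers: "dx", "dy", "dz": the shift along the world's x, y, z in cm; "ax", "ay", "az": the turn, a rotation vector about the world's x, y, z in rad; "gripper": the finger opening in cm, from 0 to 9.3. In form: [{"dx": .., "dy": .., "dz": .., "ax": .., "ay": .., "az": .., "gripper": ..}, ...]. A call has 1 to 8 rows; each row shifts and turns the commanded pose from where the row before left it; what a row does not reach is not made up. A row lasts 1/8 s, in which the tool goes at most 62.5 mm and 10.7 degrees, less where a joint would pass 70% of its speed; a pose out of reach is approached as far as the arm can. A call with a gripper value outside its range is refused whole. The fingers move at their own pace and stop on an object; FORCE is the grip in N (left out, the last holds). Time passes only in rows, so rows that do not move let the fingers close. It gives the time, the measured TCP pose, the force and the opening at its end, in the units of the state.
- get_obs(): the state, without advancing time (a new reading comes with each control period).
- read_camera(name): name is "scene" or "top" or "wrist"; returns a dict with "img" (400x640x3 uint8, red, green, blue), "range_z" (400x640 float32, m along the optical axis (not along the pixel's ray), 0 where there is no reading), "vfov" (degrees; the focal length in pixels is half the picture's height over the tangent of half this angle, whatever the lens; pixels are square), "cx", "cy" (the principal point, pixels), "camera_from_world" (4x4, takes a point from world to camera coordinates); the wrist camera has in their place "hand_eye" (4x4, takes a point from camera to tool coordinates, whose origin is the TCP and whose axes are the tool frame's). Camera axes: x right, y up, looking along -z (the intrinsics and any distortion apply to the point x, -y, -z); pixel columns grow to the right and rows downward; lengths in m; the calibration is good to about 2 mm. A picture is of the moment at which its call begins: read the wrist's pose just before it.
- finish_job(): hands the job in, once; it reports no verdict.
The state is a dict: "t": time; "joint_pos": joint angles; "dq": joint speeds; "effort": joint torques, N m; "tool_pos": TCP position; "eef_rot": TCP orientation; "force": force on the tool from outside, world axes, zero at the start; "ft_torque": the same for the moment, N m; "finger_gap": finger opening in m.
Only numpy, scipy, OpenCV 4.12 (cv2) and the standard library are available. Lean on these libraries where they do the work, as an engineer would, in place of code of your own. Each camera call takes 0.05 s, during which the arm holds its last target.

## Working session

There is one attempt and no reset: what is moved stays moved. The work goes in short steps, Python scripts to look and compute and a shell command to move; the robot and the scene stay as the last step left them, time stands still between calls to the robot, and variables do not carry over. Pictures are saved under pics/ and viewed, and the job is handed in when it is done.

```bash
ls; mkdir -p pics; cat > h.py <<'E'
import numpy as np, cv2
from cell import get_obs, read_camera
def cam(name):
    o=get_obs(); c=read_camera(name); H,W=c["img"].shape[:2]
    c["f"]=H/2/np.tan(np.radians(c["vfov"])/2)
    if name=="wrist":
        T=np.eye(4);T[:3,:3]=np.array(o["eef_rot"]);T[:3,3]=o["tool_pos"]
        c["w"]=T@np.array(c["hand_eye"])
    else: c["w"]=np.linalg.inv(np.array(c["camera_from_world"]))
    return c
def save(c,fn,crop=None,s=1):
    im=c["img"][...,::-1]
    if crop: u0,v0,u1,v1=crop; im=im[v0:v1,u0:u1]
    if s!=1: im=cv2.resize(im,None,fx=s,fy=s,interpolation=cv2.INTER_CUBIC)
    cv2.imwrite(fn,im)
def ray(c,u,v):
    d=np.array([(u-c["cx"])/c["f"],-(v-c["cy"])/c["f"],-1.]); return c["w"][:3,3],c["w"][:3,:3]@d
def px(c,u,v):
    z=c["range_z"][int(round(v)),int(round(u))]; o,d=ray(c,u,v); return o+d*z
def pz(c,u,v,z):
    o,d=ray(c,u,v); return o+d*(z-o[2])/d[2]
E
python3 - <<'E'
from h import *
for n in("scene","top","wrist"):
    c=cam(n); save(c,f"pics/{n}0.png"); print(n,{k:v for k,v in c.items() if k not in("img","range_z","w","hand_eye","camera_from_world")},c["w"][:3].round(3).tolist())
o=get_obs();print(o)
E
```

```text
pics
scene {'vfov': 55.342572673852146, 'cx': 318.82954699848176, 'cy': 200.22093993594467, 'f': np.float64(381.40816556898585)} [[-0.843, -0.432, 0.322, 0.823], [0.538, -0.691, 0.482, 0.331], [0.014, 0.579, 0.815, 0.895]]
top {'vfov': 45.93587076971027, 'cx': 313.03505291563096, 'cy': 198.96898365198996, 'f': np.float64(471.90456496701455)} [[-0.018, 0.983, -0.184, 0.261], [-1.0, -0.014, 0.022, -0.101], [0.019, 0.184, 0.983, 1.355]]
wrist {'vfov': 67.47707462916884, 'cx': 319.7274692804448, 'cy': 196.00224540894973, 'f': np.float64(299.4508244284197)} [[0.376, 0.894, 0.242, 0.312], [-0.926, 0.364, 0.096, -0.574], [-0.002, -0.26, 0.966, 0.384]]
{'t': 0.15, 'joint_pos': array([ 1.1594955 ,  0.61567057, -0.01258233,  1.42449919,  0.00812432,
        1.10344027, -0.04040679]), 'dq': array([-1.06334340e-03, -2.83923073e-03, -3.23744775e-04, -3.87717132e-03,
       -9.36105214e-05,  2.07946078e-03, -1.54854832e-03]), 'effort': array([ 8.35705268e-04, -4.59344387e+01,  2.09393827e-01, -1.65941727e+01,
       -6.11067633e-02,  1.81167084e-02,  1.62240085e-04]), 'tool_pos': array([ 0.24375606, -0.60191084,  0.2177751 ]), 'eef_rot': array([[ 3.75410835e-01, -9.26858175e-01, -7.92777236e-04],
       [-9.26856429e-01, -3.75411667e-01,  1.79992614e-03],
       [-1.96589408e-03,  5.90789049e-05, -9.99998066e-01]]), 'force': array([-0.05536092, -0.16109548,  0.19799447]), 'ft_torque': array([-0.00017805,  0.02273306,  0.02134695]), 'finger_gap': 0.09298775402414948}
```

View pics/scene0.png

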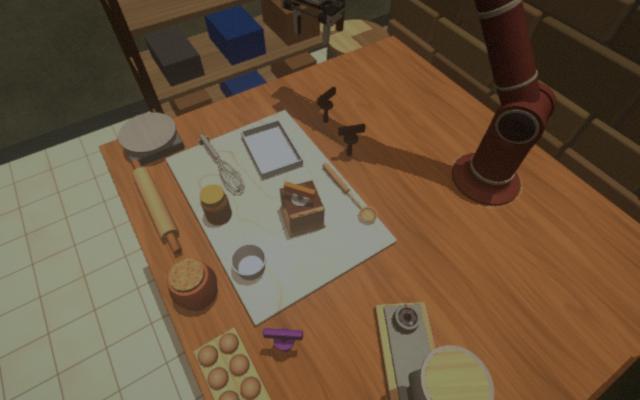

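View pics/top0.png

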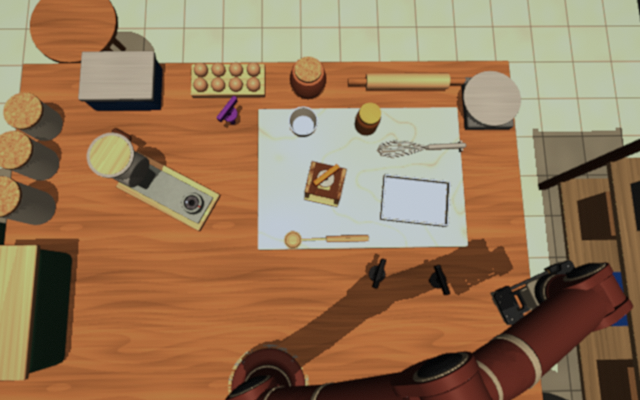

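View pics/wrist0.png

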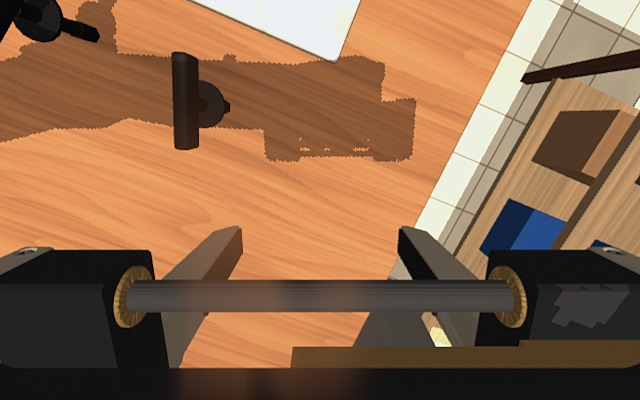

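The orange key in its rack is at top (326,178) and scene (300,192). The look-alikes are purple at top (229,110) and black at (377,272) and (440,280), so the orange one fits. The bolt is at top (193,203). I'll enlarge both.

```bash
python3 - <<'E'
from h import *
c=cam("top"); save(c,"pics/t1.png",(296,150,356,210),9); save(c,"pics/t2.png",(160,175,225,235),9)
for u,v in [(327,178),(335,170),(318,186),(193,203)]: print(u,v,px(c,u,v).round(4))
s=cam("scene"); save(s,"pics/s1.png",(270,170,335,240),8); save(s,"pics/s2.png",(375,290,440,340),10)
for u,v in [(300,189),(407,315)]: print(u,v,px(s,u,v).round(4))
E
```

```text
327 178 [ 0.5453 -0.1662  0.1341]
335 170 [ 0.5611 -0.1864  0.1572]
318 186 [ 0.5467 -0.1454  0.0284]
193 203 [0.4997 0.2079 0.0413]
300 189 [ 0.5526 -0.1572  0.1571]
407 315 [0.4912 0.2031 0.0481]
```

View pics/t1.png

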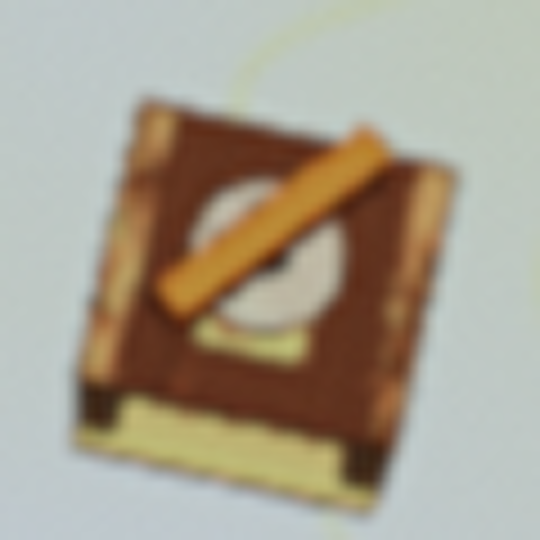

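View pics/t2.png

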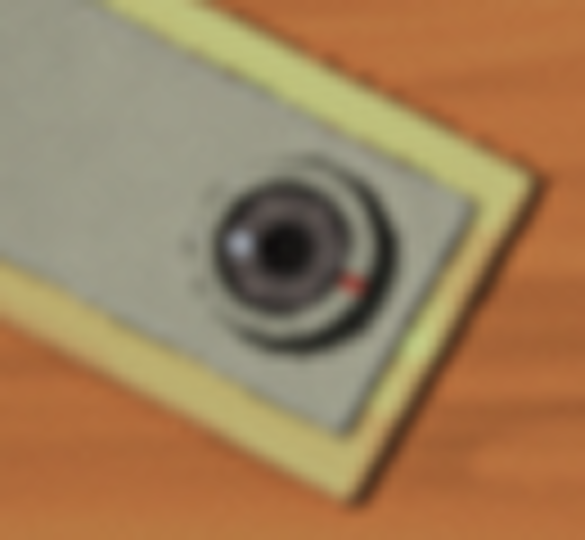

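View pics/s1.png

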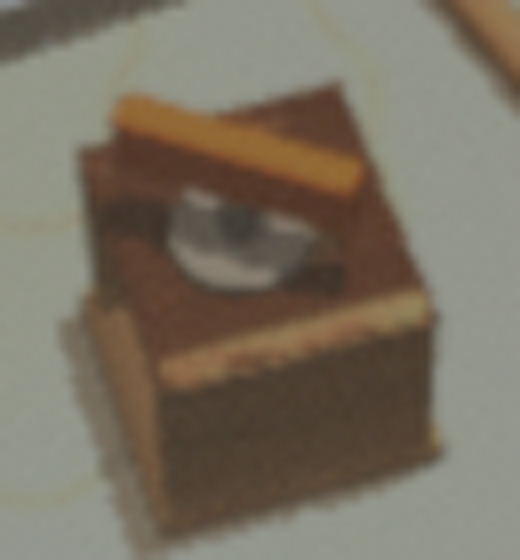

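View pics/s2.png

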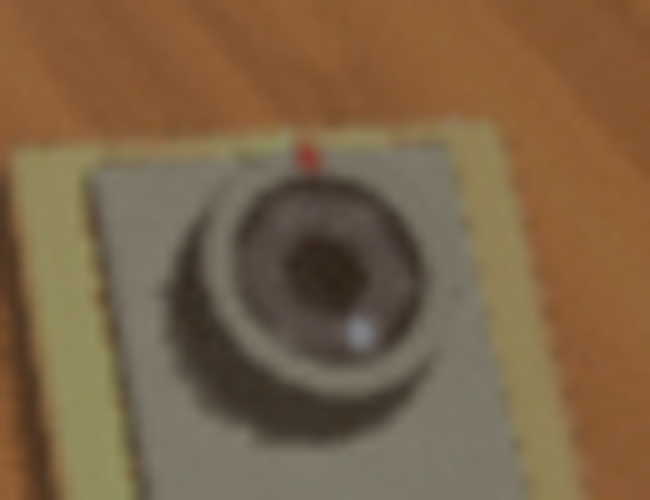

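```bash
python3 - <<'E'
from h import *
c=cam("top"); s=cam("scene")
def P(l,c,u,v,z): p=pz(c,u,v,z); print(l,p.round(4)); return p
for n,c,a,b in(("top",c,(337.3,166.1),(315.1,182.8)),("scene",s,(285.3,182.9),(314.8,192.5))):
    p=P(n,c,*a,.159);q=P(n,c,*b,.159); print("mid",(p+q)[:2]/2,"len",np.linalg.norm(p-q),"yaw",np.degrees(np.arctan2(*(q-p)[1::-1])))
    
for n,c,b,d,r in(("top",c,(191.7,202.6),(186.7,201.9),(199.1,206.7)),("scene",s,(407.6,317),(411,323.3),(405.8,305.5))):
    b=P(n+" bolt",c,*b,.061);d=P("dot",c,*d,.061);r=P("red",c,*r,.066)
    f=lambda p:np.degrees(np.arctan2(*(p-b)[1::-1])); print("dot",f(d),"red",f(r), np.linalg.norm((d-b)[:2]),np.linalg.norm((r-b)[:2]))
E
```

```text
top [ 0.5711 -0.1925  0.159 ]
top [ 0.5272 -0.1336  0.159 ]
mid [ 0.54913443 -0.16307819] len 0.07350501173265987 yaw 126.72647895246516
scene [ 0.5741 -0.191   0.159 ]
scene [ 0.5286 -0.1281  0.159 ]
mid [ 0.55135503 -0.15954106] len 0.07763289896494954 yaw 125.94215697413597
top bolt [ 0.7845 -0.3342  0.061 ]
dot [ 0.7949 -0.3433  0.061 ]
red [ 0.7733 -0.3076  0.066 ]
dot -41.47164606271684 red 112.8198755114247 0.01382177760725009 0.02886669089108179
scene bolt [0.498  0.2092 0.061 ]
dot [0.5008 0.2239 0.061 ]
red [0.4864 0.1878 0.066 ]
dot 79.37421915852796 red -118.37250868326134 0.014959723983565503 0.02431739039806592
```

```bash
python3 - <<'E'
from h import *
c=cam("top")
b,d,r=pz(c,191.7,202.6,.061),pz(c,186.7,201.9,.061),pz(c,199.1,206.7,.066)
print(b,d,r)
for p in(d,r):print(np.degrees(np.arctan2(*(p-b)[1::-1])),np.linalg.norm((p-b)[:2]))
o=get_obs();R=o["eef_rot"];print("jaw yaw",np.degrees(np.arctan2(R[1,0],R[0,0])),o["tool_pos"],o["t"])
E
```

```text
[0.4972999  0.20693661 0.061     ] [0.49946802 0.22079173 0.061     ] [0.48460456 0.18509759 0.066     ]
81.10617152591931 0.014023730639106691
-120.17005682634218 0.025260922806144934
jaw yaw -67.94838096620084 [ 0.24399925 -0.60231768  0.21846206] 0.4
```

```bash
python3 -m jog '[{"dx":2.2,"dy":3.15,"dz":0.5,"az":0.13},{"dx":2.2,"dy":3.15,"dz":0.5,"az":0.13},{"dx":2.2,"dy":3.15,"dz":0.5,"az":0.13},{"dx":2.2,"dy":3.15,"dz":0.5,"az":0.13},{"dx":2.2,"dy":3.15,"dz":0.5,"az":0.13},{"dx":2.2,"dy":3.15,"dz":0.5,"az":0.13},{"dx":2.2,"dy":3.15,"dz":0.5,"az":0.13},{"dx":2.2,"dy":3.15,"az":0.13}]'
python3 -m jog '[{"dx":2.2,"dy":3.15,"az":0.13},{"dx":2.2,"dy":3.15,"az":0.13},{"dx":2.2,"dy":3.15,"az":0.13},{"dx":2.2,"dy":3.15,"az":0.13},{"dx":2.2,"dy":3.15,"az":0.13},{"dx":2.0,"dy":3.15,"az":0.13},{}]'
python3 - <<'E'
from h import *
o=get_obs();R=o["eef_rot"];print("jaw yaw",np.degrees(np.arctan2(R[1,0],R[0,0])),o["tool_pos"],o["t"],o["joint_pos"].round(2),R[2].round(3))
c=cam("wrist"); save(c,"pics/w1.png")
E
```

```text
jaw yaw -67.94838096620084 [ 0.24399925 -0.60231768  0.21846206] 0.4 [ 1.16  0.62 -0.01  1.42  0.01  1.1  -0.04] [-0. -0. -1.]invalid input
invalid input
```

View pics/w1.png

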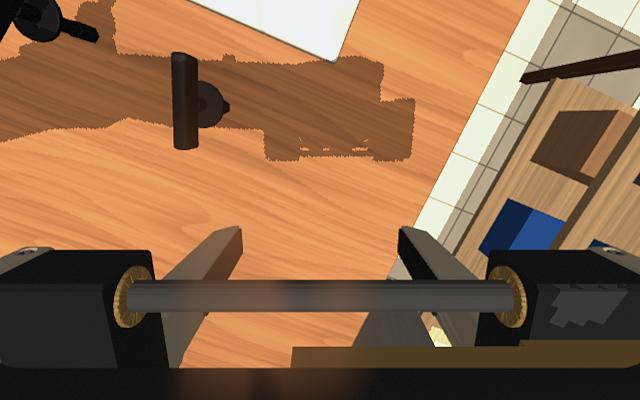

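The move was refused, probably because each row needs every field.

```bash
python3 -m jog '[{"dx":2.2,"dy":3.15,"dz":0.5,"ax":0,"ay":0,"az":0.13,"gripper":9.3},{"dx":2.2,"dy":3.15,"dz":0.5,"ax":0,"ay":0,"az":0.13,"gripper":9.3},{"dx":2.2,"dy":3.15,"dz":0.5,"ax":0,"ay":0,"az":0.13,"gripper":9.3},{"dx":2.2,"dy":3.15,"dz":0.5,"ax":0,"ay":0,"az":0.13,"gripper":9.3},{"dx":2.2,"dy":3.15,"dz":0.5,"ax":0,"ay":0,"az":0.13,"gripper":9.3},{"dx":2.2,"dy":3.15,"dz":0.5,"ax":0,"ay":0,"az":0.13,"gripper":9.3},{"dx":2.2,"dy":3.15,"dz":0.5,"ax":0,"ay":0,"az":0.13,"gripper":9.3}]'
python3 - <<'E'
from h import *
o=get_obs();R=o["eef_rot"];print("jaw yaw",np.degrees(np.arctan2(R[1,0],R[0,0])),o["tool_pos"],o["t"],o["joint_pos"].round(2),R[2].round(3))
E
```

```text
t: 1.32
tool_pos: [0.3986, -0.381, 0.254]
eef_rot: [[0.963, -0.269, 0.0], [-0.269, -0.963, -0.0], [0.0, 0.0, -1.0]]
force: [0.6, -0.5, 0.0]
finger_gap: 0.0933
jaw yaw -15.575861392881292 [ 0.39864088 -0.38096922  0.25403816] 1.325 [ 0.91  0.44 -0.29  1.66  0.14  1.07  0.32] [ 0.  0. -1.]
```

```bash
python3 -m jog '[{"dx":2.2,"dy":3.15,"dz":0,"ax":0,"ay":0,"az":0.13,"gripper":9.3},{"dx":2.2,"dy":3.15,"dz":0,"ax":0,"ay":0,"az":0.13,"gripper":9.3},{"dx":2.2,"dy":3.15,"dz":0,"ax":0,"ay":0,"az":0.13,"gripper":9.3},{"dx":2.2,"dy":3.15,"dz":0,"ax":0,"ay":0,"az":0.13,"gripper":9.3},{"dx":2.2,"dy":3.15,"dz":0,"ax":0,"ay":0,"az":0.13,"gripper":9.3},{"dx":2.2,"dy":3.15,"dz":0,"ax":0,"ay":0,"az":0.13,"gripper":9.3},{"dx":1.9,"dy":3.1,"dz":0,"ax":0,"ay":0,"az":0.126,"gripper":9.3},{"dx":0,"dy":0,"dz":0,"ax":0,"ay":0,"az":0,"gripper":9.3}]'
python3 - <<'E'
from h import *
o=get_obs();R=o["eef_rot"];print("jaw yaw",np.degrees(np.arctan2(R[1,0],R[0,0])),o["tool_pos"],o["t"],o["joint_pos"].round(2),R[2].round(3))
c=cam("wrist"); save(c,"pics/w1.png")
E
```

```text
t: 2.33
tool_pos: [0.5503, -0.1582, 0.2539]
eef_rot: [[0.805, 0.594, 0.001], [0.594, -0.805, 0.002], [0.002, -0.001, -1.0]]
force: [1.1, -0.1, -0.3]
finger_gap: 0.0926
jaw yaw 36.432623508593835 [ 0.55029297 -0.15823565  0.25387402] 2.325 [ 0.59  0.51 -0.55  1.59  0.28  1.12  0.61] [ 0.002 -0.001 -1.   ]
```

View pics/w1.png

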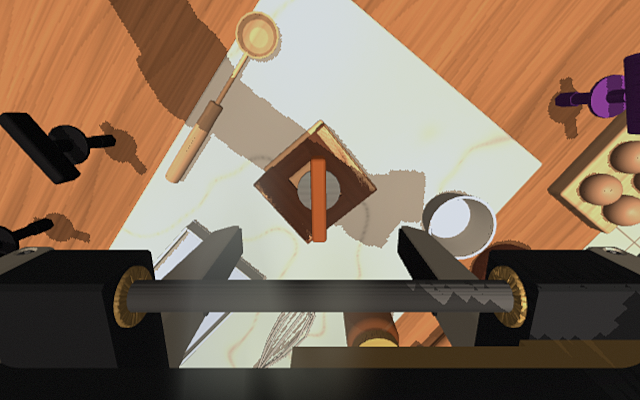

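The orange bar in the wrist view runs vertically from (318,159) to (319,242), parallel to the fingers. I'll compute its pose.

```bash
python3 - <<'E'
from h import *
c=cam("wrist"); save(c,"pics/w2.png",(240,110,400,260),5)
im=c["img"].astype(int); hsv=cv2.cvtColor(c["img"],cv2.COLOR_RGB2HSV)
P=[]
for v in range(140,260):
  for u in range(290,350):
    if c["range_z"][v,u]>0:
      p=px(c,u,v)
      if p[2]>.15 and p[2]<.17: P.append(p)
P=np.array(P);print(len(P),P.mean(0),P[:,2].min(),P[:,2].max())
rect=cv2.minAreaRect((P[:,:2]*1000).astype(np.float32));print(rect)
E
```

```text
1277 [ 0.55169842 -0.15981992  0.15884009] 0.15030834063069387 0.16145714831879032
((552.8775634765625, -161.46994018554688), (13.938679695129395, 78.61993408203125), 37.49163818359375)
```

View pics/w2.png

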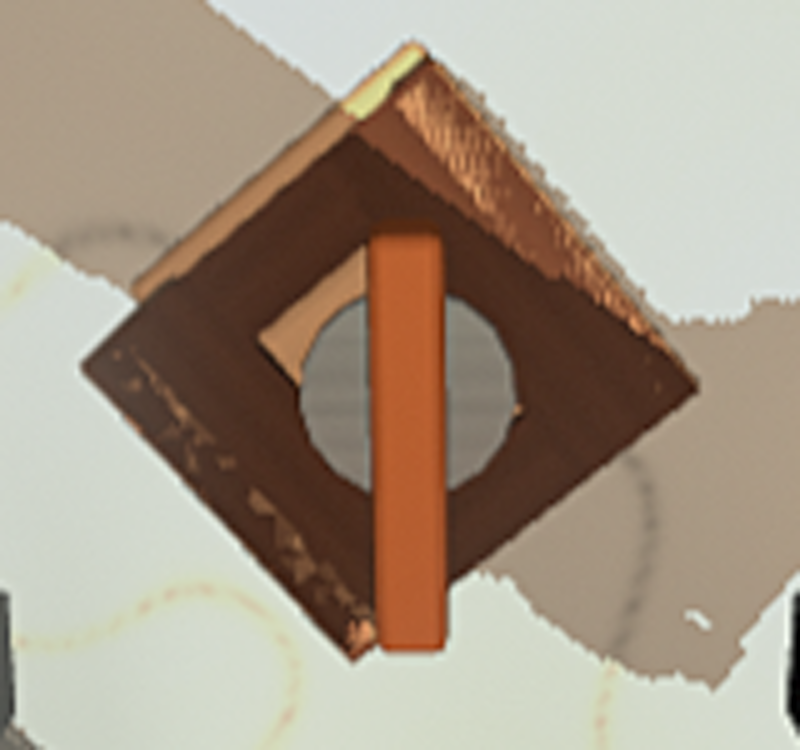

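```bash
python3 - <<'E'
from h import *
c=cam("wrist")
f=lambda a,b:(240+a/5-.4,110+b/5-.4)
for n,a,b in[("L",85,365),("R",697,385),("B",350,655),("T",418,45),("slotcorner",262,340),("slotbelow",298,385),("slot right end",519,412)]:
    u,v=f(a,b);print(n,px(c,u,v).round(4),pz(c,u,v,.108).round(4))
P=[]
for v in range(110,250):
  for u in range(240,400):
    if c["range_z"][v,u]>0:
      p=px(c,u,v)
      if .104<p[2]<.112: P.append(p[:2])
P=np.array(P,np.float32)*1000; r=cv2.minAreaRect(P);print(len(P),r,cv2.boxPoints(r))
img=np.zeros((300,300),np.uint8)
for v in np.arange(110,250,.25):
  for u in np.arange(240,400,.25):
    p=px(c,u,v)
    if .06<p[2]<.17:
      x=int((p[0]-.477)*2000);y=int((p[1]+.235)*2000)
      if 0<=x<300 and 0<=y<300: img[x,y]=max(img[x,y],int((p[2]-.05)*2000))
cv2.imwrite("pics/hm.png",cv2.resize(img,None,fx=2,fy=2))
E
```

```text
L [ 0.5081 -0.1037  0.4197] [ 0.4938 -0.1996  0.108 ]
R [ 0.6022 -0.1263  0.1072] [ 0.602  -0.1262  0.108 ]
B [ 0.5983 -0.254   0.019 ] [ 0.5783 -0.2206  0.108 ]
T [ 0.5132 -0.1048  0.0292] [ 0.5122 -0.1046  0.108 ]
slotcorner [ 0.5213 -0.1731  0.1074] [ 0.5212 -0.173   0.108 ]
slotbelow [ 0.5331 -0.1766  0.1076] [ 0.533  -0.1765  0.108 ]
slot right end [ 0.5738 -0.1526  0.1127] [ 0.5748 -0.1534  0.108 ]
5482 ((548.9298706054688, -162.44082641601562), (100.27615356445312, 90.36646270751953), 76.35528564453125) [[ 493.19424 -200.50511]
 [ 581.0103  -221.82262]
 [ 604.6655  -124.37654]
 [ 516.8494  -103.05904]]
```

View pics/hm.png

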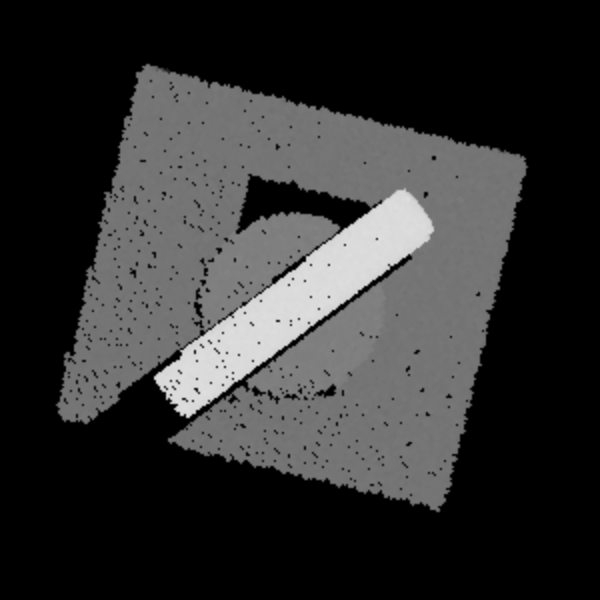

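```bash
python3 -m jog '[{"dx":0.2,"dy":-0.3,"dz":-4.2,"ax":0,"ay":0,"az":0.018,"gripper":9.3},{"dx":0,"dy":0,"dz":-4.2,"ax":0,"ay":0,"az":0,"gripper":9.3},{"dx":0,"dy":0,"dz":-3.0,"ax":0,"ay":0,"az":0,"gripper":9.3},{"dx":0,"dy":0,"dz":-1.3,"ax":0,"ay":0,"az":0,"gripper":6},{"dx":0,"dy":0,"dz":0,"ax":0,"ay":0,"az":0,"gripper":2}]'
python3 - <<'E'
from h import *
o=get_obs();R=o["eef_rot"];print("jaw yaw",np.degrees(np.arctan2(R[1,0],R[0,0])),o["tool_pos"],o["t"],o["finger_gap"],o["force"])
c=cam("wrist"); save(c,"pics/w3.png")
E
```

```text
t: 3.1
tool_pos: [0.5505, -0.166, 0.1264]
eef_rot: [[0.798, 0.602, -0.001], [0.602, -0.798, -0.0], [-0.001, -0.0, -1.0]]
force: [0.1, 0.7, 0.9]
finger_gap: 0.0777
jaw yaw 37.02315941780221 [ 0.55052072 -0.16598629  0.12640082] 3.1 0.07767781369190158 [0.11047167 0.72350514 0.87829636]
```

View pics/w3.png

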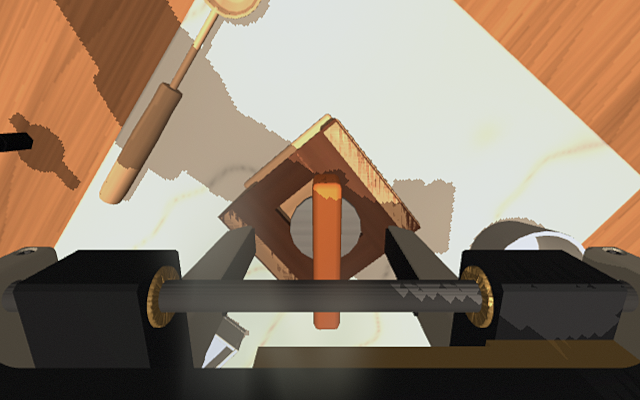

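```bash
cat >> h.py <<'E'
def st():
    o=get_obs();R=o["eef_rot"];print("jaw %.2f"%np.degrees(np.arctan2(R[1,0],R[0,0])),"pos",o["tool_pos"].round(4),"t",round(o["t"],2),"gap %.4f"%o["finger_gap"],"F",o["force"].round(1),"M",o["ft_torque"].round(2),"tilt",R[:2,2].round(4))
E
python3 -c "
from h import *
st()
c=cam('wrist')
P=np.array([px(c,u,v) for v in range(170,280) for u in range(295,360)])
P=P[(P[:,2]>.153)&(P[:,2]<.165)];print(len(P),P.mean(0))
o=get_obs();R=o['eef_rot'];L=(P-o['tool_pos'])@R;print(L.min(0),L.max(0),(L[:,0].min()+L[:,0].max())/2)
r=cv2.minAreaRect((P[:,:2]*1000).astype(np.float32));print(r)
st()
"
```

```text
jaw 37.05 pos [ 0.5514 -0.1657  0.1274] t 3.15 gap 0.0736 F [-0.4  0.8  0. ] M [-0.   -0.15  0.03] tilt [ 0.001  -0.0007]
2822 [ 0.54346402 -0.148653    0.15879771]
[-0.00354538 -0.04214655 -0.03338071] [ 0.0105812   0.00926836 -0.02525302] 0.0035179104871830126
((544.74560546875, -150.21498107910156), (14.063634872436523, 51.44733428955078), 37.358421325683594)
jaw 37.08 pos [ 0.5519 -0.1655  0.1279] t 3.2 gap 0.0695 F [-0.1 -0.8 -0. ] M [ 0.   -0.17  0.01] tilt [ 0.0023 -0.0008]
```

```bash
python3 -m jog '[{"dx":0.05,"dy":0.45,"dz":0,"ax":0,"ay":0,"az":0,"gripper":6},{"dx":0,"dy":0,"dz":0,"ax":0,"ay":0,"az":0,"gripper":4}]'
python3 -c "
from h import *
c=cam('wrist')
P=np.array([px(c,u,v) for v in range(170,280) for u in range(295,360)])
P=P[(P[:,2]>.153)&(P[:,2]<.165)]
o=get_obs();R=o['eef_rot'];L=(P-o['tool_pos'])@R;print(L.min(0),L.max(0),(L[:,0].min()+L[:,0].max())/2)
st()
"
```

```text
t: 3.45
tool_pos: [0.5522, -0.1597, 0.1276]
eef_rot: [[0.797, 0.604, 0.002], [0.604, -0.797, -0.0], [0.001, 0.001, -1.0]]
force: [1.0, -0.8, -0.8]
finger_gap: 0.0541
[-0.006825   -0.03798329 -0.03414385] [ 0.00719498  0.00926091 -0.02564423] 0.00018498992157441486
jaw 37.17 pos [ 0.552  -0.16    0.1274] t 3.5 gap 0.0506 F [ 0.2 -0.1 -1.1] M [ 0.01 -0.11 -0.07] tilt [ 0.0013 -0.0003]
```

```bash
python3 -m jog '[{"dx":0.1,"dy":-0.15,"dz":0,"ax":0,"ay":0,"az":0,"gripper":1},{"dx":0,"dy":0,"dz":0,"ax":0,"ay":0,"az":0,"gripper":0.5},{"dx":0,"dy":0,"dz":0,"ax":0,"ay":0,"az":0,"gripper":0.5},{"dx":0,"dy":0,"dz":0,"ax":0,"ay":0,"az":0,"gripper":0.5},{"dx":0,"dy":0,"dz":0,"ax":0,"ay":0,"az":0,"gripper":0.5}]' 35
python3 -c "
from h import *
st()"
```

```text
t: 4.12
tool_pos: [0.5523, -0.162, 0.1265]
eef_rot: [[0.797, 0.604, -0.0], [0.604, -0.797, -0.0], [-0.0, -0.0, -1.0]]
force: [0.2, -0.1, -0.2]
finger_gap: 0.0137
jaw 37.12 pos [ 0.5523 -0.162   0.1265] t 4.12 gap 0.0137 F [ 0.2 -0.1 -0.2] M [-0.02 -0.1   0.05] tilt [-0.0004 -0.0001]
```

```bash
python3 -m jog '[{"dx":0,"dy":0,"dz":1,"ax":0,"ay":0,"az":0,"gripper":0.5},{"dx":0,"dy":0,"dz":2,"ax":0,"ay":0,"az":0,"gripper":0.5},{"dx":0,"dy":0,"dz":2.5,"ax":0,"ay":0,"az":0,"gripper":0.5},{"dx":0,"dy":0,"dz":2.5,"ax":0,"ay":0,"az":0,"gripper":0.5},{"dx":0,"dy":0,"dz":2,"ax":0,"ay":0,"az":0,"gripper":0.5},{"dx":0,"dy":0.5,"dz":0.5,"ax":0,"ay":0,"az":0,"gripper":0.5}]'
python3 -m jog '[{"dx":-0.3,"dy":2.5,"dz":0,"ax":0,"ay":0,"az":0.028,"gripper":0.5},{"dx":-0.3,"dy":5,"dz":0,"ax":0,"ay":0,"az":0.028,"gripper":0.5},{"dx":-0.3,"dy":5,"dz":0,"ax":0,"ay":0,"az":0.028,"gripper":0.5},{"dx":-0.3,"dy":5,"dz":0,"ax":0,"ay":0,"az":0.028,"gripper":0.5},{"dx":-0.3,"dy":5,"dz":0,"ax":0,"ay":0,"az":0.028,"gripper":0.5},{"dx":-0.3,"dy":5,"dz":0,"ax":0,"ay":0,"az":0.028,"gripper":0.5},{"dx":-0.3,"dy":4,"dz":0,"ax":0,"ay":0,"az":0.028,"gripper":0.5},{"dx":-0.3,"dy":2.5,"dz":0,"ax":0,"ay":0,"az":0.028,"gripper":0.5}]'
python3 -m jog '[{"dx":0,"dy":0,"dz":0,"ax":0,"ay":0,"az":0,"gripper":0.5}]'
python3 -c "
from h import *
st()
c=cam('wrist'); save(c,'pics/w4.png');save(c,'pics/w4c.png',(260,120,380,240),5)
print(c['w'][:3].round(4).tolist())
print(get_obs()['joint_pos'].round(2))
st()"
```

```text
t: 4.88
tool_pos: [0.5531, -0.1571, 0.2332]
eef_rot: [[0.798, 0.603, 0.003], [0.603, -0.798, -0.001], [0.002, 0.002, -1.0]]
force: [-0.7, -0.2, -2.3]
finger_gap: 0.0139
t: 5.88
tool_pos: [0.5255, 0.1877, 0.2307]
eef_rot: [[0.637, 0.771, -0.003], [0.771, -0.637, 0.001], [-0.001, -0.003, -1.0]]
force: [0.1, -0.7, -3.2]
finger_gap: 0.014
t: 6.0
tool_pos: [0.5257, 0.1872, 0.2309]
eef_rot: [[0.637, 0.771, -0.003], [0.771, -0.637, 0.002], [-0.001, -0.003, -1.0]]
force: [0.4, -0.6, -2.0]
finger_gap: 0.0137
jaw 50.42 pos [0.5257 0.1872 0.2309] t 6.0 gap 0.0137 F [ 0.4 -0.6 -2. ] M [ 0.03 -0.13 -0.02] tilt [-0.0028  0.0016]
[[0.6363, -0.7459, -0.1967, 0.4724], [0.7714, 0.6148, 0.164, 0.2335], [-0.0014, -0.2561, 0.9667, 0.3974]]
[ 0.02  0.52 -0.63  1.66  0.34  1.07  0.17]
jaw 50.19 pos [0.5268 0.1843 0.2308] t 6.05 gap 0.0137 F [ 0.3 -0.9 -2.5] M [-0.07 -0.21  0.03] tilt [-0.0022 -0.0008]
```

View pics/w4.png

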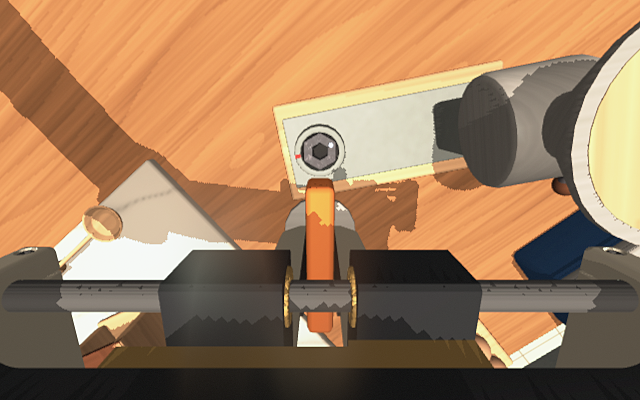

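View pics/w4c.png

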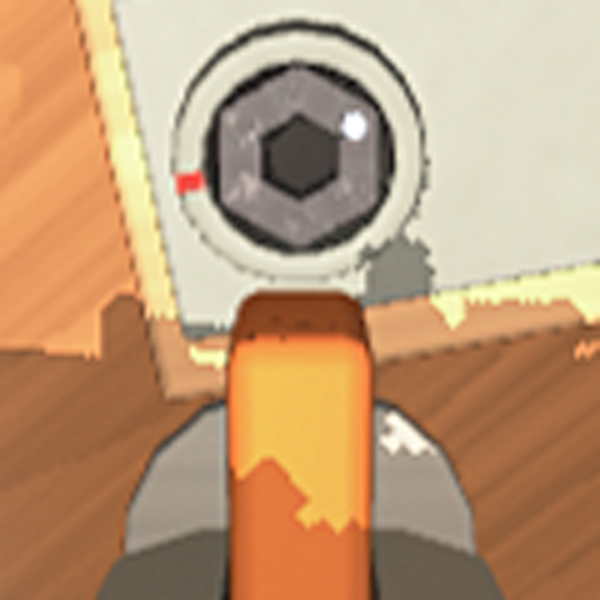

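```bash
python3 -c "
from h import *
for i in range(4):
    st()
    c=cam('wrist')
    g=c['img']
    b=pz(c,319.6,150.8,.061);d=pz(c,330.4,144.6,.061);r=pz(c,297.6,156.2,.066)
    f=lambda p:round(np.degrees(np.arctan2(*(p-b)[1::-1])),1)
    print(b.round(4),f(d),np.linalg.norm(d-b),f(r),np.linalg.norm(r-b),'corner dir',f(pz(c,319.6,142.2,.061)),px(c,313,151).round(4))
P=np.array([px(c,u,v) for v in range(185,270) for u in range(295,345)])
o=get_obs();R=o['eef_rot'];L=(P-o['tool_pos'])@R
L=L[(L[:,2]<-.025)&(L[:,2]>-.045)];print(L.min(0),L.max(0),(L[:,0].min()+L[:,0].max())/2, np.median(L[:,2]))
save(c,'pics/w5c.png',(290,120,350,180),10)
"
```

```text
jaw 50.19 pos [0.5268 0.1843 0.2308] t 6.05 gap 0.0137 F [ 0.3 -0.9 -2.5] M [-0.07 -0.21  0.03] tilt [-0.0022 -0.0008]
[0.5017 0.2064 0.061 ] 80.0 0.0138211654157151 -117.3 0.02539922135670334 corner dir 140.2 [0.4974 0.2002 0.0575]
jaw 50.00 pos [0.5276 0.1825 0.2308] t 6.1 gap 0.0142 F [ 0.   0.1 -1.4] M [-0.05 -0.12 -0.05] tilt [-0.0018 -0.0018]
[0.5026 0.2045 0.061 ] 79.8 0.01381871655267844 -117.4 0.025392543475514964 corner dir 140.1 [0.4981 0.1986 0.0608]
jaw 49.89 pos [0.5282 0.1815 0.2309] t 6.15 gap 0.0138 F [-0.4  0.1 -2.3] M [-0.03 -0.18  0.05] tilt [-0.0014 -0.0021]
[0.5033 0.2035 0.061 ] 79.7 0.013821833156751525 -117.6 0.025398107311452516 corner dir 139.9 [0.4988 0.1977 0.0605]
jaw 49.83 pos [0.5285 0.1812 0.2311] t 6.2 gap 0.0142 F [-0.2 -0.8 -2.5] M [-0.03 -0.16  0.02] tilt [-0.001  -0.0018]
[0.5037 0.2032 0.061 ] 79.6 0.013828138739799599 -117.6 0.025410565176452928 corner dir 139.9 [0.4991 0.1975 0.0618]
[-0.01105434 -0.03960127 -0.04495703] [ 0.01378949  0.00326645 -0.02511795] 0.0013675746971626903 -0.03233642868832185
```

View pics/w5c.png

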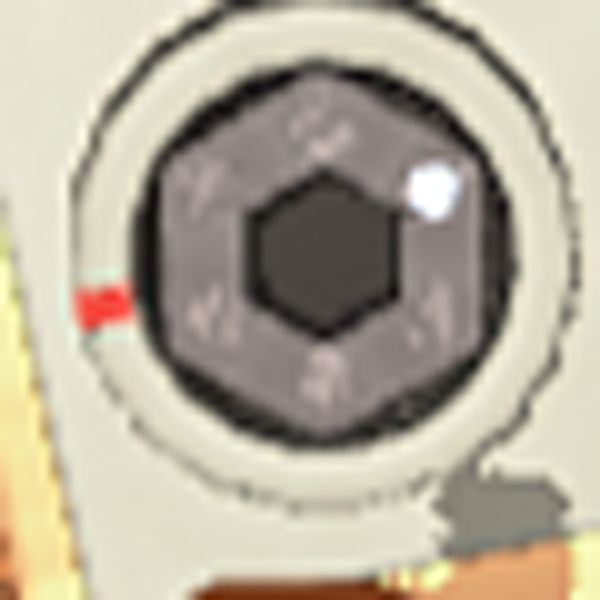

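```bash
python3 -c "
from h import *
c=cam('wrist');st()
save(c,'pics/w6c.png',(290,120,350,180),10)
for u,v in((321.75,144.85),):print(pz(c,u,v,.061).round(4))
b=pz(c,321.75,144.85,.061);d=pz(c,332.8,138.2,.061)
f=lambda p,b:round(np.degrees(np.arctan2(*(p-b)[1::-1])),1)
print('dot',f(d,b),'corner',f(pz(c,321.9,136.5,.061),pz(c,321.9,153.4,.061)))
g=cv2.cvtColor(c['img'],cv2.COLOR_RGB2GRAY)[125:165,300:345]
m=(g<80).astype(np.uint8);n,l,s,ce=cv2.connectedComponentsWithStats(m);k=l[20,22];print(k,s[k],ce[k]+[300,125])
q=ce[k]+[300,125];print(pz(c,*q,.061).round(4))
# tool frame position
o=get_obs();print('rel tool',((pz(c,*q,.061)-o['tool_pos'])@o['eef_rot']).round(4))
# bar top in tool frame
P=np.array([px(c,u,v) for v in range(190,225) for u in range(295,345)])
L=(P-o['tool_pos'])@o['eef_rot']
L=L[(L[:,2]<-.03)&(L[:,2]>-.036)];print(L.min(0),L.max(0),np.percentile(L[:,0],[2,50,98]))
"
```

```text
jaw 49.81 pos [0.5288 0.1814 0.2313] t 6.3 gap 0.0139 F [-0.4 -0.3 -1.3] M [-0.04 -0.15  0.08] tilt [-0.0005 -0.0011]
[0.5005 0.2094 0.061 ]
dot 80.7 corner 140.0
4 [ 14  12  16  17 206] [321.66990291 144.90291262]
[0.5005 0.2093 0.061 ]
rel tool [ 0.0033 -0.0397  0.1703]
[-0.00572759 -0.03819113 -0.03466514] [ 0.0081491  -0.02065596 -0.03001685] [-0.00519388  0.00103052  0.00765276]
```

```bash
python3 -m jog '[{"dx":-1.5,"dy":1.4,"dz":-1,"ax":0,"ay":0,"az":0,"gripper":0.5},{"dx":-1.45,"dy":1.4,"dz":-2,"ax":0,"ay":0,"az":0,"gripper":0.5},{"dx":0,"dy":0,"dz":-2,"ax":0,"ay":0,"az":0,"gripper":0.5},{"dx":0,"dy":0,"dz":-1.5,"ax":0,"ay":0,"az":0,"gripper":0.5},{"dx":0,"dy":0,"dz":-0.5,"ax":0,"ay":0,"az":0,"gripper":0.5},{"dx":0,"dy":0,"dz":0,"ax":0,"ay":0,"az":0,"gripper":0.5},{"dx":0,"dy":0,"dz":0,"ax":0,"ay":0,"az":0,"gripper":0.5},{"dx":0,"dy":0,"dz":0,"ax":0,"ay":0,"az":0,"gripper":0.5}]'
python3 -c "
from h import *
st();c=cam('wrist'); save(c,'pics/w7.png');s=cam('scene');save(s,'pics/s7.png',(340,230,480,340),5)
st()"
```

```text
t: 7.3
tool_pos: [0.4994, 0.2112, 0.1622]
eef_rot: [[0.643, 0.765, 0.001], [0.765, -0.643, 0.0], [0.001, 0.0, -1.0]]
force: [1.2, 0.4, -2.2]
finger_gap: 0.0139
jaw 49.95 pos [0.4994 0.2112 0.1622] t 7.3 gap 0.0139 F [ 1.2  0.4 -2.2] M [ 0.05 -0.14 -0.03] tilt [0.0011 0.0005]
jaw 49.96 pos [0.4992 0.2112 0.162 ] t 7.4 gap 0.0134 F [-0.4  0.2 -3.1] M [ 0.01 -0.09 -0.01] tilt [0.0007 0.0003]
```

View pics/s7.png

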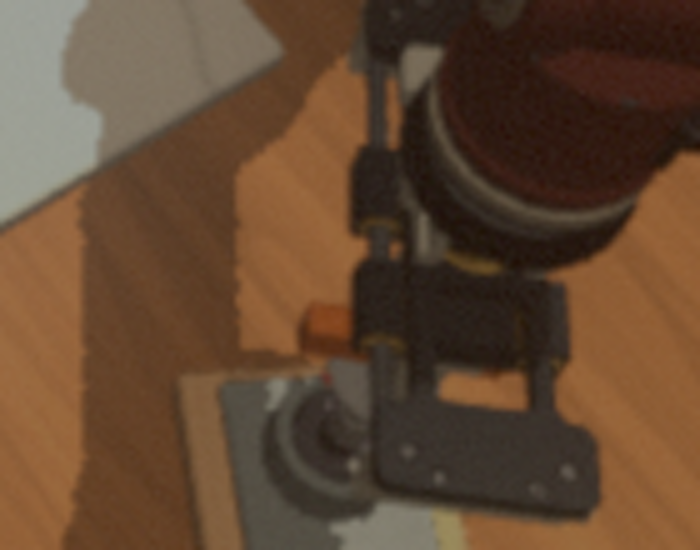

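View pics/w7.png

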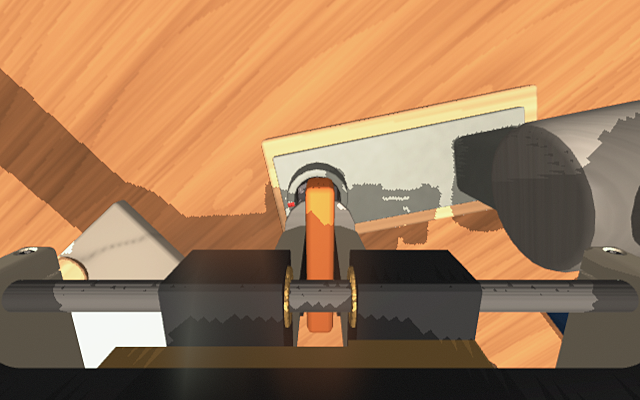

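```bash
python3 -m jog '[{"dx":0,"dy":-0.2,"dz":-0.6,"ax":0,"ay":0,"az":0,"gripper":0.5},{"dx":0,"dy":0,"dz":-0.4,"ax":0,"ay":0,"az":0,"gripper":0.5},{"dx":0,"dy":0,"dz":0,"ax":0,"ay":0,"az":0,"gripper":0.5},{"dx":0,"dy":0,"dz":0,"ax":0,"ay":0,"az":0,"gripper":0.5}]'
python3 -c "
from h import *
st()"
python3 -m jog '[{"dx":0,"dy":0,"dz":-0.3,"ax":0,"ay":0,"az":0,"gripper":0.5},{"dx":0,"dy":0,"dz":-0.3,"ax":0,"ay":0,"az":0,"gripper":0.5},{"dx":0,"dy":0,"dz":0,"ax":0,"ay":0,"az":0,"gripper":0.5}]'
python3 -c "
from h import *
st()"
```

```text
t: 7.9
tool_pos: [0.499, 0.2092, 0.1516]
eef_rot: [[0.643, 0.766, -0.0], [0.766, -0.643, 0.0], [-0.0, -0.0, -1.0]]
force: [-0.1, 0.7, -1.5]
finger_gap: 0.0139
jaw 49.97 pos [0.499  0.2092 0.1516] t 7.9 gap 0.0139 F [-0.1  0.7 -1.5] M [ 0.05 -0.15 -0.01] tilt [-0.0001  0.0001]
t: 8.28
tool_pos: [0.4989, 0.2089, 0.1453]
eef_rot: [[0.643, 0.766, -0.001], [0.766, -0.643, -0.0], [-0.001, -0.0, -1.0]]
force: [-1.0, 0.1, -1.4]
finger_gap: 0.0139
jaw 49.96 pos [0.4989 0.2089 0.1453] t 8.28 gap 0.0139 F [-1.   0.1 -1.4] M [ 0.01 -0.13 -0.04] tilt [-0.0006 -0.0003]
```

```bash
python3 -m jog '[{"dx":0,"dy":0,"dz":-0.3,"ax":0,"ay":0,"az":0,"gripper":0.5},{"dx":0,"dy":0,"dz":-0.3,"ax":0,"ay":0,"az":0,"gripper":0.5},{"dx":0,"dy":0,"dz":0,"ax":0,"ay":0,"az":0,"gripper":0.5}]'
python3 -c "
from h import *
st()"
```

```text
t: 8.65
tool_pos: [0.4989, 0.2089, 0.1393]
eef_rot: [[0.643, 0.766, -0.001], [0.766, -0.643, -0.0], [-0.001, -0.0, -1.0]]
force: [0.5, -0.3, -1.7]
finger_gap: 0.0137
jaw 49.96 pos [0.4989 0.2089 0.1393] t 8.65 gap 0.0137 F [ 0.5 -0.3 -1.7] M [ 0.03 -0.13  0.04] tilt [-0.0005 -0.0003]
```

```bash
python3 -m jog '[{"dx":0,"dy":0,"dz":-0.4,"ax":0,"ay":0,"az":0,"gripper":0.5},{"dx":0,"dy":0,"dz":-0.2,"ax":0,"ay":0,"az":0,"gripper":0.5},{"dx":0,"dy":0,"dz":0,"ax":0,"ay":0,"az":0,"gripper":0.5}]'
python3 -c "
from h import *
st()"
```

```text
t: 9.02
tool_pos: [0.4989, 0.209, 0.1334]
eef_rot: [[0.643, 0.766, -0.0], [0.766, -0.643, -0.0], [-0.0, -0.0, -1.0]]
force: [0.6, 0.4, -2.6]
finger_gap: 0.0139
jaw 49.97 pos [0.4989 0.209  0.1334] t 9.03 gap 0.0139 F [ 0.6  0.4 -2.6] M [ 0.02 -0.17  0.04] tilt [-0.0005 -0.0002]
```

```bash
python3 -m jog '[{"dx":0,"dy":0,"dz":-0.3,"ax":0,"ay":0,"az":0,"gripper":0.5},{"dx":0,"dy":0,"dz":0,"ax":0,"ay":0,"az":-0.1,"gripper":0.5},{"dx":0,"dy":0,"dz":0,"ax":0,"ay":0,"az":-0.12,"gripper":0.5},{"dx":0,"dy":0,"dz":0,"ax":0,"ay":0,"az":-0.12,"gripper":0.5},{"dx":0,"dy":0,"dz":0,"ax":0,"ay":0,"az":-0.12,"gripper":0.5}]'
python3 -c "
from h import *
st()"
```

```text
t: 9.65
tool_pos: [0.4993, 0.2087, 0.1305]
eef_rot: [[0.917, 0.398, 0.001], [0.398, -0.917, -0.001], [0.0, 0.001, -1.0]]
force: [0.7, -0.8, -3.7]
finger_gap: 0.0139
jaw 23.46 pos [0.4993 0.2087 0.1305] t 9.65 gap 0.0139 F [ 0.7 -0.8 -3.7] M [-0.21 -0.31  0.18] tilt [ 0.0006 -0.0007]
```

```bash
python3 -m jog '[{"dx":0,"dy":0,"dz":0,"ax":0,"ay":0,"az":-0.17,"gripper":0.5},{"dx":0,"dy":0,"dz":0,"ax":0,"ay":0,"az":-0.17,"gripper":0.5},{"dx":0,"dy":0,"dz":0,"ax":0,"ay":0,"az":-0.17,"gripper":0.5},{"dx":0,"dy":0,"dz":0,"ax":0,"ay":0,"az":-0.17,"gripper":0.5},{"dx":0,"dy":0,"dz":0,"ax":0,"ay":0,"az":-0.17,"gripper":0.5},{"dx":0,"dy":0,"dz":0,"ax":0,"ay":0,"az":-0.17,"gripper":0.5},{"dx":0,"dy":0,"dz":0,"ax":0,"ay":0,"az":-0.17,"gripper":0.5},{"dx":0,"dy":0,"dz":0,"ax":0,"ay":0,"az":-0.17,"gripper":0.5}]'
python3 -m jog '[{"dx":0,"dy":0,"dz":0,"ax":0,"ay":0,"az":0,"gripper":0.5},{"dx":0,"dy":0,"dz":0,"ax":0,"ay":0,"az":0,"gripper":0.5},{"dx":0,"dy":0,"dz":0,"ax":0,"ay":0,"az":0,"gripper":0.5}]'
python3 -c "
from h import *
st();c=cam('wrist'); save(c,'pics/w8.png');t=cam('top');save(t,'pics/t8.png',(150,160,250,240),7)"
```

```text
t: 10.65
tool_pos: [0.4993, 0.2086, 0.1305]
eef_rot: [[0.58, -0.814, 0.001], [-0.814, -0.58, -0.001], [0.001, 0.0, -1.0]]
force: [1.0, -0.6, -3.5]
finger_gap: 0.0139
t: 11.02
tool_pos: [0.4992, 0.2086, 0.1305]
eef_rot: [[0.584, -0.812, 0.0], [-0.812, -0.584, -0.0], [0.0, -0.0, -1.0]]
force: [1.8, -0.6, -3.3]
finger_gap: 0.0137
jaw -54.26 pos [0.4992 0.2086 0.1305] t 11.03 gap 0.0137 F [ 1.8 -0.6 -3.3] M [-0.49 -0.43  0.03] tilt [ 0.0002 -0.0002]
```

View pics/w8.png

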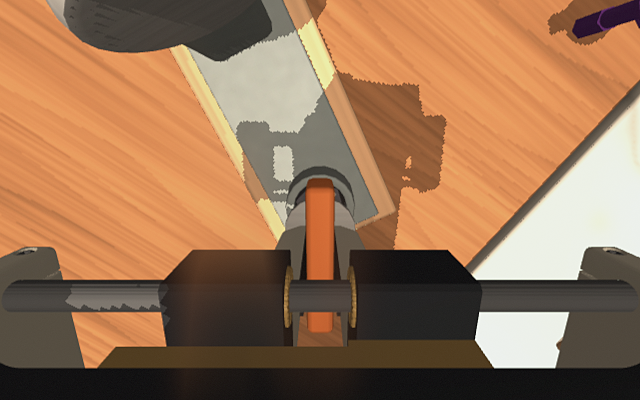

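```bash
python3 -m jog '[{"dx":0,"dy":0,"dz":0,"ax":0,"ay":0,"az":0,"gripper":2.5},{"dx":0,"dy":0,"dz":0,"ax":0,"ay":0,"az":0,"gripper":5},{"dx":0,"dy":0,"dz":0,"ax":0,"ay":0,"az":0,"gripper":7},{"dx":0,"dy":0,"dz":0,"ax":0,"ay":0,"az":0,"gripper":7},{"dx":0,"dy":0,"dz":0,"ax":0,"ay":0,"az":0,"gripper":7}]'
python3 -c "
from h import *
st();c=cam('wrist'); save(c,'pics/w9.png')"
```

```text
t: 11.75
tool_pos: [0.499, 0.2092, 0.1307]
eef_rot: [[0.583, -0.812, 0.0], [-0.812, -0.583, 0.0], [-0.0, -0.0, -1.0]]
force: [0.8, 0.3, 1.2]
finger_gap: 0.0595
jaw -54.31 pos [0.499  0.2092 0.1307] t 11.75 gap 0.0595 F [0.8 0.3 1.2] M [ 0.02  0.02 -0.02] tilt [0.     0.0002]
```

View pics/w9.png

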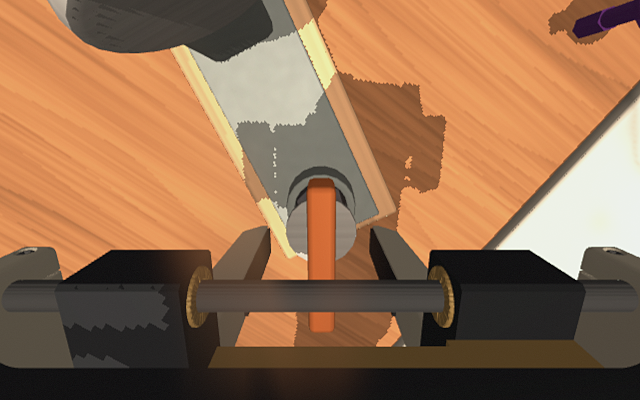

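```bash
python3 -m jog '[{"dx":0,"dy":0,"dz":2,"ax":0,"ay":0,"az":0,"gripper":7},{"dx":0,"dy":0,"dz":2.5,"ax":0,"ay":0,"az":0,"gripper":9.3},{"dx":0,"dy":0,"dz":1,"ax":0,"ay":0,"az":0.12,"gripper":9.3},{"dx":0,"dy":0,"dz":0,"ax":0,"ay":0,"az":0.18,"gripper":9.3},{"dx":0,"dy":0,"dz":0,"ax":0,"ay":0,"az":0.18,"gripper":9.3},{"dx":0,"dy":0,"dz":0,"ax":0,"ay":0,"az":0.18,"gripper":9.3},{"dx":0,"dy":0,"dz":0,"ax":0,"ay":0,"az":0.18,"gripper":9.3},{"dx":0,"dy":0,"dz":0,"ax":0,"ay":0,"az":0.18,"gripper":9.3}]'
python3 -m jog '[{"dx":0,"dy":0,"dz":0,"ax":0,"ay":0,"az":0.18,"gripper":9.3},{"dx":0,"dy":0,"dz":0,"ax":0,"ay":0,"az":0.18,"gripper":9.3},{"dx":0,"dy":0,"dz":0,"ax":0,"ay":0,"az":0.18,"gripper":9.3},{"dx":0,"dy":0,"dz":0,"ax":0,"ay":0,"az":0.18,"gripper":9.3},{"dx":0,"dy":0,"dz":0,"ax":0,"ay":0,"az":0.18,"gripper":9.3},{"dx":0,"dy":0,"dz":0,"ax":0,"ay":0,"az":0.18,"gripper":9.3},{"dx":0,"dy":0,"dz":0,"ax":0,"ay":0,"az":0.18,"gripper":9.3},{"dx":0,"dy":0,"dz":0,"ax":0,"ay":0,"az":0.18,"gripper":9.3}]'
python3 -m jog '[{"dx":0,"dy":0,"dz":0,"ax":0,"ay":0,"az":0.18,"gripper":9.3},{"dx":0,"dy":0,"dz":0,"ax":0,"ay":0,"az":0.18,"gripper":9.3},{"dx":0,"dy":0,"dz":0,"ax":0,"ay":0,"az":0.18,"gripper":9.3},{"dx":0,"dy":0,"dz":0,"ax":0,"ay":0,"az":0.14,"gripper":9.3},{"dx":0,"dy":0,"dz":0,"ax":0,"ay":0,"az":0,"gripper":9.3},{"dx":0,"dy":0,"dz":0,"ax":0,"ay":0,"az":0,"gripper":9.3}]'
python3 -c "
from h import *
c=cam('wrist');st(); save(c,'pics/w10.png');save(c,'pics/w10c.png',(270,130,370,250),5)
P=np.array([px(c,u,v) for v in range(140,285) for u in range(290,350)])
P=P[(P[:,2]>.154)&(P[:,2]<.172)];P=P[P[:,2]>np.median(P[:,2])-.004];print(len(P),P.min(0),P.max(0))
r=cv2.minAreaRect((P[:,:2]*1000).astype(np.float32));print(r)
A=np.c_[P[:,:2]-P[:,:2].mean(0),np.ones(len(P))];print('slope',np.linalg.lstsq(A,P[:,2],rcond=None)[0])
o=get_obs();L=(P-o['tool_pos'])@o['eef_rot'];print(L.min(0),L.max(0),np.percentile(L[:,0],[2,50,98]))
"
```

```text
t: 12.8
tool_pos: [0.499, 0.2089, 0.1856]
eef_rot: [[0.997, 0.078, -0.0], [0.078, -0.997, -0.0], [-0.0, 0.0, -1.0]]
force: [0.4, 0.7, -0.2]
finger_gap: 0.0929
t: 13.8
tool_pos: [0.499, 0.2088, 0.1856]
eef_rot: [[0.053, 0.999, -0.0], [0.999, -0.053, -0.0], [-0.0, -0.0, -1.0]]
force: [-0.9, 0.3, -0.4]
finger_gap: 0.0928
t: 14.55
tool_pos: [0.499, 0.2089, 0.1856]
eef_rot: [[-0.58, 0.814, -0.0], [0.814, 0.58, -0.0], [-0.0, -0.0, -1.0]]
force: [-0.1, -0.3, -0.7]
finger_gap: 0.093
jaw 125.49 pos [0.499  0.209  0.1857] t 14.6 gap 0.0928 F [0.7 0.4 0.3] M [ 0.07 -0.12  0.01] tilt [ 0.0001 -0.0003]
2314 [0.46611434 0.18172394 0.15896015] [0.53526513 0.2365702  0.16505268]
((500.6776123046875, 209.1199188232422), (79.3907241821289, 14.025177001953125), 35.99473190307617)
slope [ 0.0148334  -0.01921597  0.16269137]
[-0.00804053 -0.03831902  0.02060283] [0.00639922 0.04109168 0.02669668] [-0.00753416 -0.00069362  0.00611152]
```

View pics/w10.png

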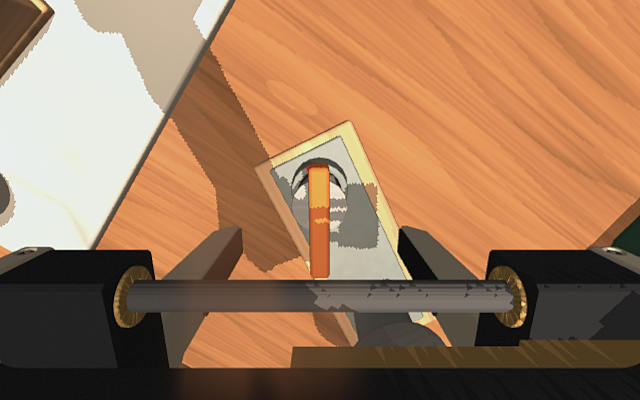

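```bash
python3 -m jog '[{"dx":0,"dy":0,"dz":-2.5,"ax":0,"ay":0,"az":0,"gripper":9.3},{"dx":0,"dy":0,"dz":-2,"ax":0,"ay":0,"az":0.006,"gripper":7},{"dx":0,"dy":0,"dz":-1.05,"ax":0,"ay":0,"az":0,"gripper":5},{"dx":0,"dy":0,"dz":0,"ax":0,"ay":0,"az":0,"gripper":3},{"dx":0,"dy":0,"dz":0,"ax":0,"ay":0,"az":0,"gripper":0.5},{"dx":0,"dy":0,"dz":0,"ax":0,"ay":0,"az":0,"gripper":0.5},{"dx":0,"dy":0,"dz":0,"ax":0,"ay":0,"az":0,"gripper":0.5},{"dx":0,"dy":0,"dz":0,"ax":0,"ay":0,"az":0,"gripper":0.5}]' 35
python3 -m jog '[{"dx":0,"dy":0,"dz":0,"ax":0,"ay":0,"az":0,"gripper":0.5},{"dx":0,"dy":0,"dz":0,"ax":0,"ay":0,"az":0,"gripper":0.5}]'
python3 -c "
from h import *
st()"
```

```text
t: 15.6
tool_pos: [0.4991, 0.2091, 0.1304]
eef_rot: [[-0.587, 0.81, 0.0], [0.81, 0.587, 0.0], [-0.0, 0.0, -1.0]]
force: [0.5, 0.0, -0.4]
finger_gap: 0.0277
t: 15.85
tool_pos: [0.4992, 0.2088, 0.1302]
eef_rot: [[-0.587, 0.81, 0.0], [0.81, 0.587, -0.0], [-0.001, -0.0, -1.0]]
force: [0.4, -1.0, 0.4]
finger_gap: 0.0136
jaw 125.93 pos [0.4992 0.2088 0.1302] t 15.85 gap 0.0136 F [ 0.4 -1.   0.4] M [-0.05 -0.2   0.03] tilt [ 0.0003 -0.0005]
```

```bash
python3 -m jog '[{"dx":0,"dy":0,"dz":0,"ax":0,"ay":0,"az":-0.1,"gripper":0.5},{"dx":0,"dy":0,"dz":0,"ax":0,"ay":0,"az":-0.17,"gripper":0.5},{"dx":0,"dy":0,"dz":0,"ax":0,"ay":0,"az":-0.17,"gripper":0.5},{"dx":0,"dy":0,"dz":0,"ax":0,"ay":0,"az":-0.17,"gripper":0.5},{"dx":0,"dy":0,"dz":0,"ax":0,"ay":0,"az":-0.17,"gripper":0.5},{"dx":0,"dy":0,"dz":0,"ax":0,"ay":0,"az":-0.17,"gripper":0.5},{"dx":0,"dy":0,"dz":0,"ax":0,"ay":0,"az":-0.17,"gripper":0.5},{"dx":0,"dy":0,"dz":0,"ax":0,"ay":0,"az":-0.17,"gripper":0.5}]'
python3 -m jog '[{"dx":0,"dy":0,"dz":0,"ax":0,"ay":0,"az":-0.12,"gripper":0.5},{"dx":0,"dy":0,"dz":0,"ax":0,"ay":0,"az":-0.12,"gripper":0.5}]'
python3 -c "
from h import *
st()"
```

```text
t: 16.85
tool_pos: [0.4993, 0.2088, 0.1302]
eef_rot: [[0.619, 0.786, 0.001], [0.786, -0.619, -0.001], [-0.0, 0.001, -1.0]]
force: [1.2, -1.0, -0.1]
finger_gap: 0.014
t: 17.1
tool_pos: [0.4993, 0.2088, 0.1302]
eef_rot: [[0.787, 0.617, 0.001], [0.618, -0.787, -0.001], [0.0, 0.001, -1.0]]
force: [0.8, -1.1, -0.7]
finger_gap: 0.0135
jaw 38.13 pos [0.4993 0.2088 0.1302] t 17.1 gap 0.0135 F [ 0.8 -1.1 -0.7] M [-0.21 -0.33  0.26] tilt [ 0.0008 -0.0007]
```

Expected home near jaw 21°. I'll turn on slowly and watch Mz.

```bash
python3 -m jog '[{"dx":0,"dy":0,"dz":0,"ax":0,"ay":0,"az":-0.1,"gripper":0.5},{"dx":0,"dy":0,"dz":0,"ax":0,"ay":0,"az":-0.1,"gripper":0.5}]' >/dev/null
python3 -c "
from h import *
st()"
python3 -m jog '[{"dx":0,"dy":0,"dz":0,"ax":0,"ay":0,"az":-0.05,"gripper":0.5},{"dx":0,"dy":0,"dz":0,"ax":0,"ay":0,"az":-0.05,"gripper":0.5}]'>/dev/null
python3 -c "
from h import *
st()"
python3 -m jog '[{"dx":0,"dy":0,"dz":0,"ax":0,"ay":0,"az":-0.05,"gripper":0.5},{"dx":0,"dy":0,"dz":0,"ax":0,"ay":0,"az":-0.03,"gripper":0.5}]'>/dev/null
python3 -c "
from h import *
st()"
```

```text
jaw 26.71 pos [0.4993 0.2087 0.1302] t 17.35 gap 0.0140 F [ 0.6 -1.4 -0.2] M [-0.25 -0.31  0.29] tilt [ 0.0007 -0.0007]
jaw 21.07 pos [0.4993 0.2088 0.1302] t 17.6 gap 0.0138 F [ 0.8 -0.6 -0.3] M [-0.26 -0.29  0.23] tilt [ 0.0007 -0.0007]
jaw 16.49 pos [0.4993 0.2088 0.1302] t 17.85 gap 0.0135 F [ 1.  -0.5 -0.2] M [-0.36 -0.39  0.22] tilt [ 0.0006 -0.0006]
```

```bash
for i in 1 ; do python3 -m jog '[{"dx":0,"dy":0,"dz":0,"ax":0,"ay":0,"az":-0.04,"gripper":0.5},{"dx":0,"dy":0,"dz":0,"ax":0,"ay":0,"az":-0.04,"gripper":0.5}]'>/dev/null
python3 -c "
from h import *
st()"; done
python3 -m jog '[{"dx":0,"dy":0,"dz":0,"ax":0,"ay":0,"az":-0.04,"gripper":0.5},{"dx":0,"dy":0,"dz":0,"ax":0,"ay":0,"az":-0.04,"gripper":0.5}]'>/dev/null
python3 -c "
from h import *
st();c=cam('wrist'); save(c,'pics/w11.png',(260,140,380,260),5);"
```

```text
jaw 11.82 pos [0.4993 0.2088 0.1302] t 18.1 gap 0.0139 F [ 0.9 -2.1  0.8] M [-0.44 -0.45  0.34] tilt [ 0.0005 -0.0004]
jaw 7.23 pos [0.4992 0.2089 0.1301] t 18.35 gap 0.0139 F [ 1.9 -0.5 -0.7] M [-0.5  -0.57  0.42] tilt [ 0.0004 -0.0003]
```

View pics/w11.png

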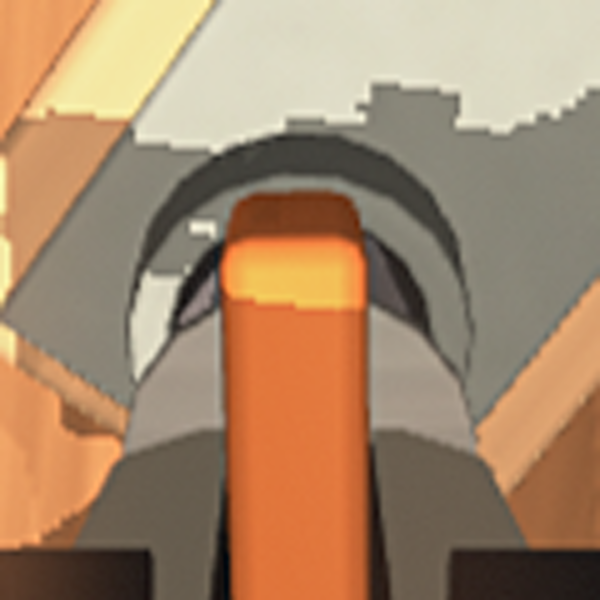

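```bash
python3 -m jog '[{"dx":0,"dy":0,"dz":0,"ax":0,"ay":0,"az":-0.04,"gripper":0.5},{"dx":0,"dy":0,"dz":0,"ax":0,"ay":0,"az":-0.04,"gripper":0.5},{"dx":0,"dy":0,"dz":0,"ax":0,"ay":0,"az":0,"gripper":0.5}]'>/dev/null
python3 -c "
from h import *
st();c=cam('wrist'); save(c,'pics/w12.png',(260,140,380,260),5);c=cam('top');save(c,'pics/t12.png',(150,160,250,240),7);c=cam('scene');save(c,'pics/s12.png',(370,270,460,345),8)"
```

```text
jaw 2.65 pos [0.4992 0.2089 0.1301] t 18.77 gap 0.0139 F [ 1.9 -1.7 -0.1] M [-0.65 -0.76  0.2 ] tilt [ 0.0003 -0.0001]
```

View pics/w12.png

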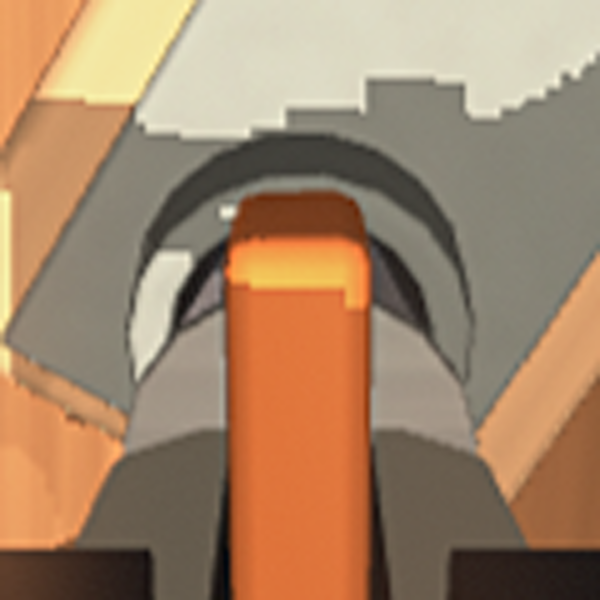

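View pics/s12.png

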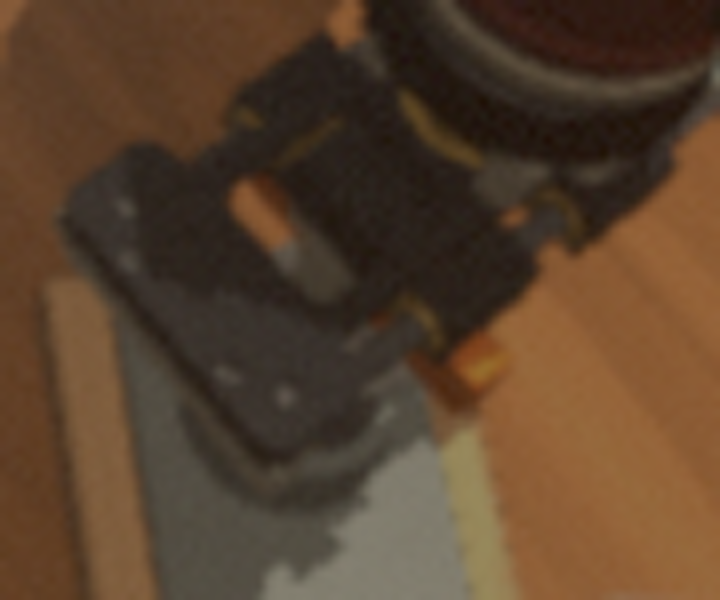

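```bash
python3 -m jog '[{"dx":0,"dy":0,"dz":0,"ax":0,"ay":0,"az":0,"gripper":2.5},{"dx":0,"dy":0,"dz":0,"ax":0,"ay":0,"az":0,"gripper":5},{"dx":0,"dy":0,"dz":0,"ax":0,"ay":0,"az":0,"gripper":7},{"dx":0,"dy":0,"dz":0,"ax":0,"ay":0,"az":0,"gripper":7},{"dx":0,"dy":0,"dz":2,"ax":0,"ay":0,"az":0,"gripper":7},{"dx":0,"dy":0,"dz":3.5,"ax":0,"ay":0,"az":0,"gripper":9.3},{"dx":0,"dy":0,"dz":2,"ax":0,"ay":0,"az":0,"gripper":9.3},{"dx":0,"dy":0,"dz":0,"ax":0,"ay":0,"az":0,"gripper":9.3}]'
python3 -c "
from h import *
st();c=cam('wrist');save(c,'pics/w13.png'); save(c,'pics/w13c.png',(260,120,380,240),5)"
```

```text
t: 19.92
tool_pos: [0.4999, 0.2097, 0.2066]
eef_rot: [[0.999, 0.048, 0.003], [0.048, -0.999, 0.002], [0.003, -0.002, -1.0]]
force: [0.6, 0.2, -0.1]
finger_gap: 0.0893
jaw 2.74 pos [0.4999 0.2097 0.2066] t 19.93 gap 0.0893 F [ 0.6  0.2 -0.1] M [-0.01 -0.1   0.  ] tilt [0.0033 0.0017]
```

View pics/w13.png

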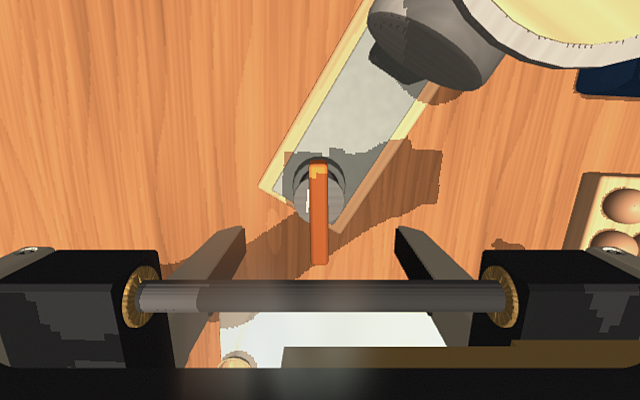

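View pics/w13c.png

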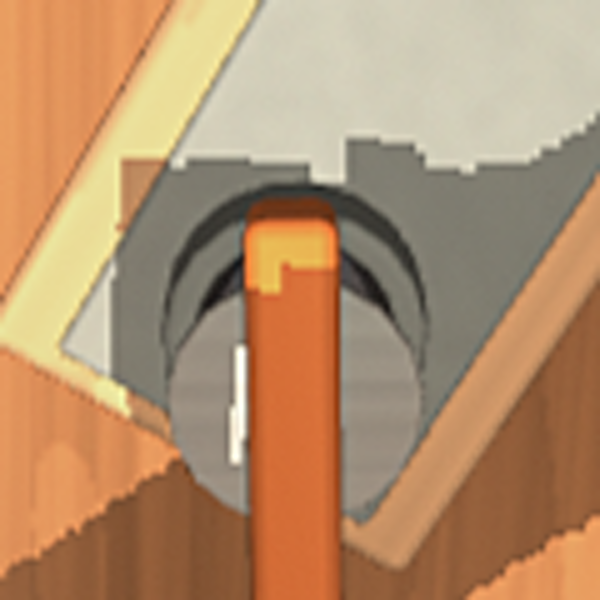

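```bash
python3 -c "
from h import *
c=cam('top');save(c,'pics/t14.png',(160,170,230,230),8);c=cam('scene');save(c,'pics/s14.png',(370,270,460,345),8)"
```

```text
(no output)
```

View pics/t14.png

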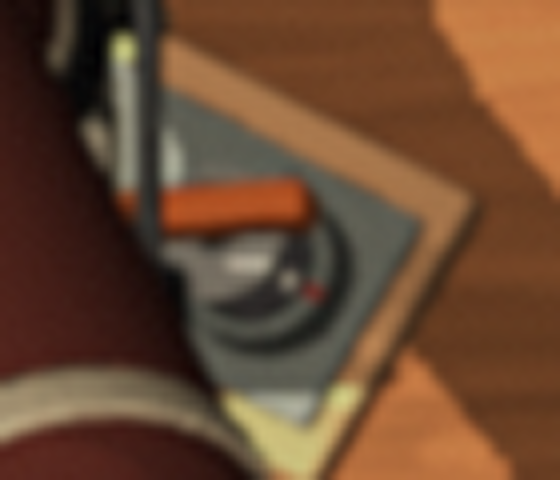

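View pics/s14.png

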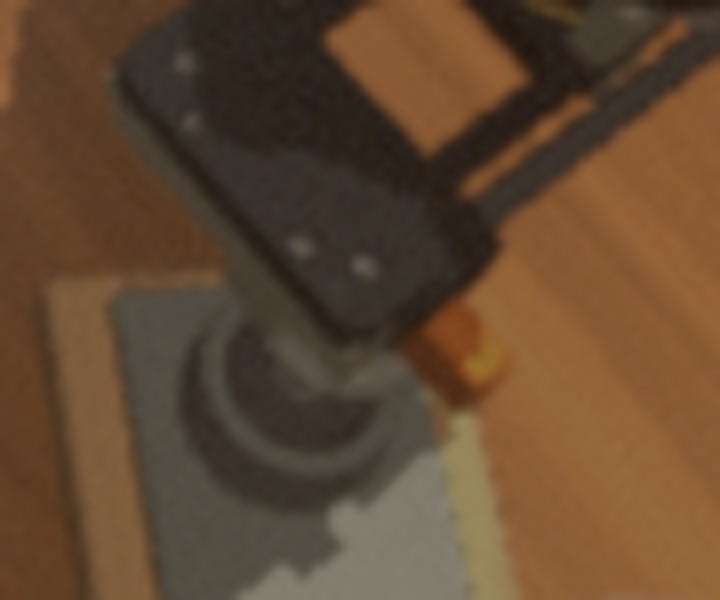

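```bash
python3 -c "
from h import *
c=cam('top');b=pz(c,191.7,202.6,.061)
hsv=cv2.cvtColor(c['img'],cv2.COLOR_RGB2HSV).astype(int)
save(c,'pics/t15.png',(180,192,210,217),20)
for du,dv in((196.2-.4,204.7-.4),):
  d=pz(c,du,dv,.061);r=pz(c,198.9,206.4,.066);f=lambda p:np.degrees(np.arctan2(*(p-b)[1::-1]));print(f(d),np.linalg.norm(d-b),f(r),np.linalg.norm((r-b)[:2]))
"
```

```text
-113.37751272063875 0.012471949997439717 -119.12122546676882 0.024344841613923765
```

View pics/t15.png

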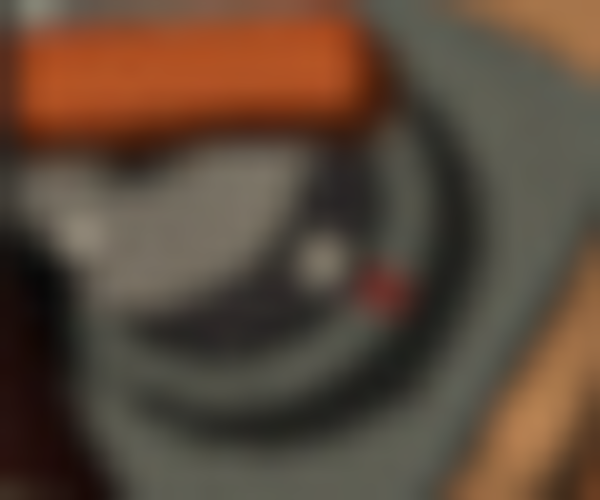

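```bash
python3 -c "
from h import *
c=cam('wrist');st();o=get_obs()
P=np.array([px(c,u,v) for v in range(140,280) for u in range(285,355)])
P=P[(P[:,2]>.15)&(P[:,2]<.18)];P=P[P[:,2]>np.median(P[:,2])-.006];print(len(P),P.min(0),P.max(0),np.median(P[:,2]))
r=cv2.minAreaRect((P[:,:2]*1000).astype(np.float32));print(r)
A=np.c_[P[:,:2]-P[:,:2].mean(0),np.ones(len(P))];print('slope',np.linalg.lstsq(A,P[:,2],rcond=None)[0])
Q=np.array([px(c,u,v) for v in range(150,225) for u in range(285,355)])
Q=Q[(Q[:,2]>.105)&(Q[:,2]<.13)];A=np.c_[Q[:,:2]-Q[:,:2].mean(0),np.ones(len(Q))];print('collar slope',np.linalg.lstsq(A,Q[:,2],rcond=None)[0],Q.min(0),Q.max(0))
"
```

```text
jaw 2.75 pos [0.4983 0.2087 0.2039] t 20.18 gap 0.0930 F [-0.3 -0.9 -0.2] M [-0.1  -0.11 -0.04] tilt [-0.0025 -0.001 ]
1955 [0.49146505 0.1703142  0.15695861] [0.50932232 0.2493805  0.16546709] 0.16295435283057752
((500.2496337890625, 209.72671508789062), (13.822687149047852, 79.03627014160156), 3.2873997688293457)
slope [ 0.0019272  -0.00811272  0.16279003]
collar slope [ 0.00097466 -0.01132006  0.1171631 ] [0.47757813 0.18839206 0.11307113] [0.52274734 0.23026767 0.11943787]
```

```bash
python3 -m jog '[{"dx":0,"dy":0,"dz":-3,"ax":0,"ay":0,"az":0,"gripper":9.3},{"dx":0,"dy":0,"dz":-3,"ax":0,"ay":0,"az":0.005,"gripper":7},{"dx":0,"dy":0,"dz":-1.4,"ax":0,"ay":0,"az":0,"gripper":5},{"dx":0,"dy":0,"dz":0,"ax":0,"ay":0,"az":0,"gripper":3},{"dx":0,"dy":0,"dz":0,"ax":0,"ay":0,"az":0,"gripper":0.5},{"dx":0,"dy":0,"dz":0,"ax":0,"ay":0,"az":0,"gripper":0.5},{"dx":0,"dy":0,"dz":0,"ax":0,"ay":0,"az":0,"gripper":0.5},{"dx":0,"dy":0,"dz":0,"ax":0,"ay":0,"az":0,"gripper":0.5}]' 35
python3 -m jog '[{"dx":0,"dy":0,"dz":0,"ax":0,"ay":0,"az":0,"gripper":0.5},{"dx":0,"dy":0,"dz":0,"ax":0,"ay":0,"az":0,"gripper":0.5}]' >/dev/null
python3 -c "
from h import *
st()"
python3 -m jog '[{"dx":0,"dy":0,"dz":0,"ax":0,"ay":0,"az":-0.06,"gripper":0.5},{"dx":0,"dy":0,"dz":0,"ax":0,"ay":0,"az":-0.06,"gripper":0.5}]' >/dev/null
python3 -c "
from h import *
st()"
```

```text
t: 21.18
tool_pos: [0.4991, 0.2091, 0.1315]
eef_rot: [[0.999, 0.053, 0.001], [0.053, -0.999, 0.0], [0.001, -0.0, -1.0]]
force: [0.6, 0.4, 0.4]
finger_gap: 0.0273
jaw 3.06 pos [0.4992 0.2091 0.1312] t 21.43 gap 0.0138 F [ 0.1 -0.7  0.2] M [-0.06 -0.2   0.07] tilt [0.0005 0.0001]
jaw -3.83 pos [0.4992 0.2091 0.1312] t 21.68 gap 0.0134 F [ 0.6  0.5 -0.8] M [-0.05 -0.19  0.32] tilt [ 0.0006 -0.0002]
```

```bash
python3 -m jog '[{"dx":0,"dy":0,"dz":0,"ax":0,"ay":0,"az":-0.06,"gripper":0.5},{"dx":0,"dy":0,"dz":0,"ax":0,"ay":0,"az":-0.06,"gripper":0.5}]' >/dev/null
python3 -c "
from h import *
st()"
python3 -m jog '[{"dx":0,"dy":0,"dz":0,"ax":0,"ay":0,"az":-0.06,"gripper":0.5},{"dx":0,"dy":0,"dz":0,"ax":0,"ay":0,"az":-0.06,"gripper":0.5}]' >/dev/null
python3 -c "
from h import *
st();c=cam('top');save(c,'pics/t16.png',(180,192,210,217),20);c=cam('wrist'); save(c,'pics/w16.png',(260,140,380,260),5)"
```

```text
jaw -10.77 pos [0.4993 0.2091 0.1312] t 21.93 gap 0.0136 F [ 1.4  0.7 -0.7] M [-0.08 -0.24  0.09] tilt [ 0.0007 -0.    ]
jaw -17.70 pos [0.4993 0.209  0.131 ] t 22.18 gap 0.0141 F [ 0.9  0.5 -1.4] M [-0.04 -0.25  0.01] tilt [0.0005 0.0001]
```

View pics/w16.png

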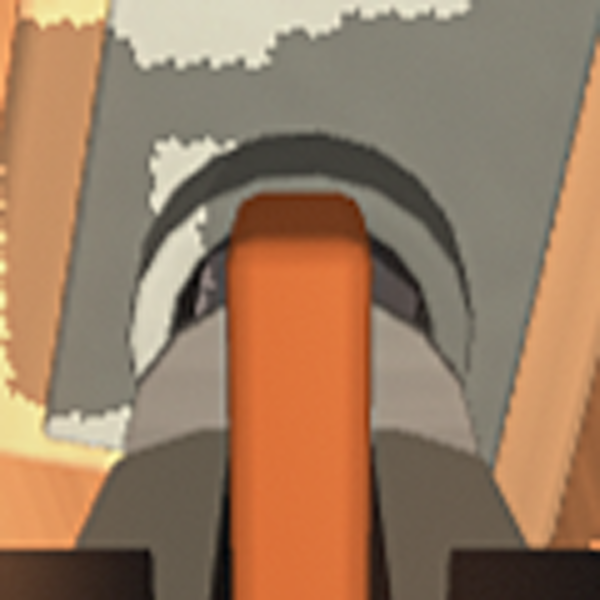

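View pics/t16.png

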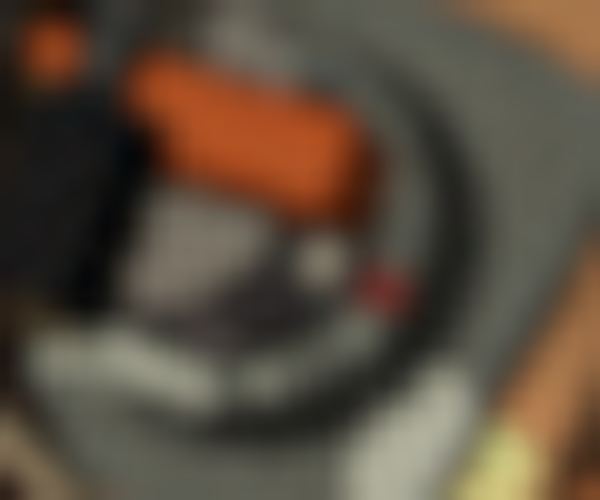

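```bash
python3 -m jog '[{"dx":0,"dy":0,"dz":0,"ax":0,"ay":0,"az":-0.07,"gripper":0.5},{"dx":0,"dy":0,"dz":0,"ax":0,"ay":0,"az":-0.07,"gripper":0.5},{"dx":0,"dy":0,"dz":0,"ax":0,"ay":0,"az":0,"gripper":0.5},{"dx":0,"dy":0,"dz":0.4,"ax":0,"ay":0,"az":0,"gripper":0.5},{"dx":0,"dy":0,"dz":0.5,"ax":0,"ay":0,"az":0,"gripper":0.5}]'
python3 -c "
from h import *
st()"
```

```text
t: 22.9
tool_pos: [0.4989, 0.209, 0.1403]
eef_rot: [[0.902, -0.432, -0.0], [-0.432, -0.902, -0.0], [-0.0, 0.0, -1.0]]
force: [1.5, 0.4, -2.9]
finger_gap: 0.0137
jaw -25.57 pos [0.4989 0.209  0.1403] t 22.9 gap 0.0137 F [ 1.5  0.4 -2.9] M [-0.   -0.23  0.  ] tilt [-0.0004 -0.    ]
```

```bash
python3 -m jog '[{"dx":0,"dy":0,"dz":1,"ax":0,"ay":0,"az":0,"gripper":0.5},{"dx":0,"dy":0,"dz":2,"ax":0,"ay":0,"az":0,"gripper":0.5},{"dx":0,"dy":0,"dz":2.5,"ax":0,"ay":0,"az":0,"gripper":0.5},{"dx":0,"dy":0,"dz":2.5,"ax":0,"ay":0,"az":0,"gripper":0.5},{"dx":-0.6,"dy":-1.2,"dz":1.2,"ax":0,"ay":0,"az":0,"gripper":0.5},{"dx":-0.6,"dy":-1.4,"dz":0,"ax":0,"ay":0,"az":0,"gripper":0.5},{"dx":-0.5,"dy":-1.0,"dz":0,"ax":0,"ay":0,"az":0,"gripper":0.5},{"dx":0,"dy":0,"dz":0,"ax":0,"ay":0,"az":0,"gripper":0.5}]'
python3 -m jog '[{"dx":0,"dy":0,"dz":0,"ax":0,"ay":0,"az":0,"gripper":0.5},{"dx":0,"dy":0,"dz":0,"ax":0,"ay":0,"az":0,"gripper":0.5}]' >/dev/null
python3 -c "
from h import *
c=cam('wrist');st();save(c,'pics/w17.png'); save(c,'pics/w17c.png',(280,110,360,190),7)"
```

```text
t: 23.9
tool_pos: [0.4811, 0.1713, 0.2313]
eef_rot: [[0.901, -0.434, -0.002], [-0.434, -0.901, -0.001], [-0.001, 0.002, -1.0]]
force: [0.7, 0.2, -1.9]
finger_gap: 0.0137
jaw -25.56 pos [0.482  0.1736 0.2319] t 24.2 gap 0.0139 F [-0.1 -0.  -1.5] M [-0.05 -0.01 -0.01] tilt [-0.0004  0.0003]
```

View pics/w17.png

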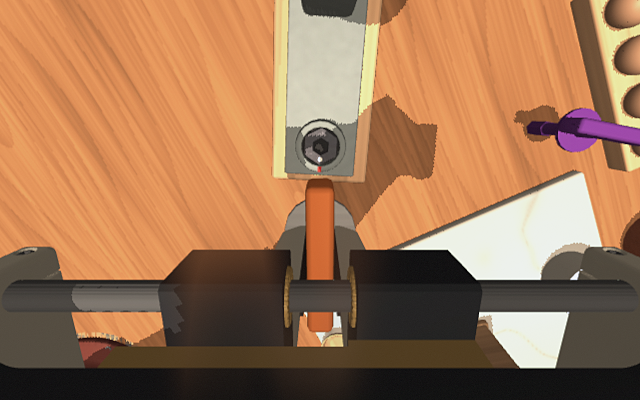

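View pics/w17c.png

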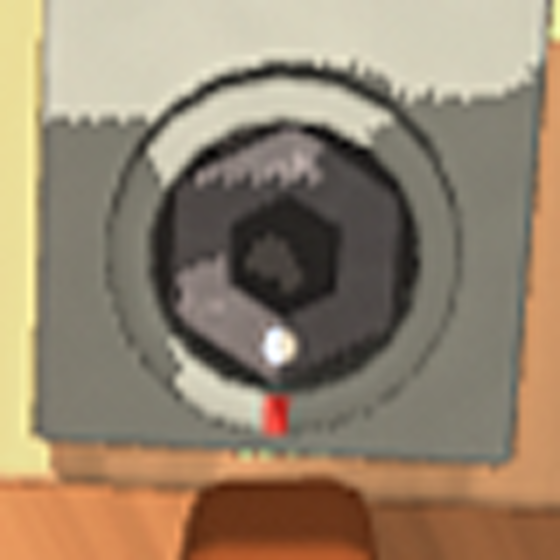

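```bash
python3 -m jog '[{"dx":0.85,"dy":-2.5,"dz":0,"ax":0,"ay":0,"az":0,"gripper":0.5},{"dx":0.9,"dy":-5,"dz":0,"ax":0,"ay":0,"az":0,"gripper":0.5},{"dx":0.9,"dy":-5,"dz":0,"ax":0,"ay":0,"az":0,"gripper":0.5},{"dx":0.9,"dy":-5,"dz":0,"ax":0,"ay":0,"az":0,"gripper":0.5},{"dx":0.9,"dy":-5,"dz":0,"ax":0,"ay":0,"az":0,"gripper":0.5},{"dx":0.8,"dy":-5,"dz":0,"ax":0,"ay":0,"az":0,"gripper":0.5},{"dx":0.8,"dy":-4,"dz":0,"ax":0,"ay":0,"az":0,"gripper":0.5},{"dx":0.8,"dy":-2.1,"dz":0,"ax":0,"ay":0,"az":0,"gripper":0.5}]'
python3 -m jog '[{"dx":0,"dy":0,"dz":0,"ax":0,"ay":0,"az":0,"gripper":0.5},{"dx":0,"dy":0,"dz":0,"ax":0,"ay":0,"az":0,"gripper":0.5},{"dx":0,"dy":0,"dz":0,"ax":0,"ay":0,"az":0,"gripper":0.5}]' >/dev/null
python3 -c "
from h import *
c=cam('wrist');st();save(c,'pics/w18.png')"
```

```text
t: 25.2
tool_pos: [0.5505, -0.1656, 0.2319]
eef_rot: [[0.9, -0.435, -0.001], [-0.435, -0.9, -0.001], [-0.0, 0.001, -1.0]]
force: [-0.2, 0.3, -2.5]
finger_gap: 0.0139
jaw -25.43 pos [ 0.5506 -0.1609  0.2323] t 25.62 gap 0.0135 F [ 0.6  0.6 -1.5] M [-0.03  0.   -0.01] tilt [-0.     0.001]
```

View pics/w18.png

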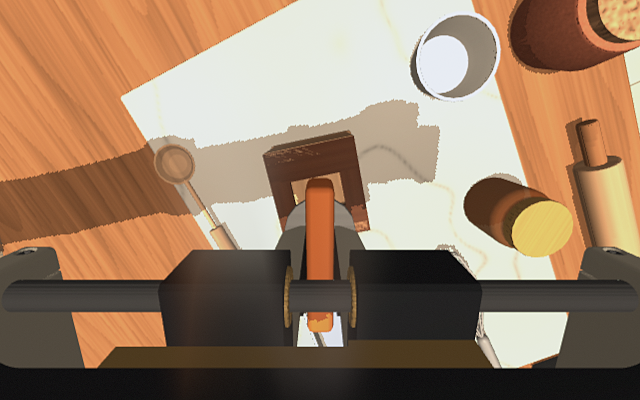

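```bash
python3 -m jog '[{"dx":0,"dy":-0.1,"dz":-2,"ax":0,"ay":0,"az":0,"gripper":0.5},{"dx":0,"dy":0,"dz":-2,"ax":0,"ay":0,"az":0,"gripper":0.5},{"dx":0,"dy":0,"dz":-1,"ax":0,"ay":0,"az":0,"gripper":0.5},{"dx":0,"dy":0,"dz":0,"ax":0,"ay":0,"az":0,"gripper":0.5}]'
python3 -c "
from h import *
st()"
python3 -m jog '[{"dx":0,"dy":0,"dz":-1.5,"ax":0,"ay":0,"az":0,"gripper":0.5},{"dx":0,"dy":0,"dz":-1.5,"ax":0,"ay":0,"az":0,"gripper":0.5},{"dx":0,"dy":0,"dz":-1.5,"ax":0,"ay":0,"az":0,"gripper":0.5},{"dx":0,"dy":0,"dz":-0.5,"ax":0,"ay":0,"az":0,"gripper":0.5},{"dx":0,"dy":0,"dz":0,"ax":0,"ay":0,"az":0,"gripper":0.5},{"dx":0,"dy":0,"dz":0,"ax":0,"ay":0,"az":0,"gripper":0.5}]'
python3 -c "
from h import *
st()"
```

```text
t: 26.12
tool_pos: [0.5502, -0.1633, 0.1817]
eef_rot: [[0.902, -0.431, -0.001], [-0.431, -0.902, 0.001], [-0.001, 0.0, -1.0]]
force: [0.6, -0.2, -2.2]
finger_gap: 0.0136
jaw -25.56 pos [ 0.5502 -0.1633  0.1817] t 26.12 gap 0.0136 F [ 0.6 -0.2 -2.2] M [-0.08 -0.11 -0.02] tilt [-0.0013  0.0006]
t: 26.88
tool_pos: [0.551, -0.1641, 0.1326]
eef_rot: [[0.902, -0.432, 0.001], [-0.432, -0.902, -0.0], [0.001, -0.0, -1.0]]
force: [-0.3, -0.7, -1.5]
finger_gap: 0.014
jaw -25.61 pos [ 0.551  -0.1641  0.1326] t 26.88 gap 0.0140 F [-0.3 -0.7 -1.5] M [-0.02 -0.02  0.05] tilt [ 0.0011 -0.0002]
```

```bash
python3 -m jog '[{"dx":0,"dy":0,"dz":-0.3,"ax":0,"ay":0,"az":0,"gripper":0.5},{"dx":0,"dy":0,"dz":-0.2,"ax":0,"ay":0,"az":0,"gripper":0.5},{"dx":0,"dy":0,"dz":0,"ax":0,"ay":0,"az":0,"gripper":0.5},{"dx":0,"dy":0,"dz":0,"ax":0,"ay":0,"az":0,"gripper":0.5}]' >/dev/null
python3 -c "
from h import *
st()"
python3 -m jog '[{"dx":0,"dy":0,"dz":-0.1,"ax":0,"ay":0,"az":0,"gripper":0.5},{"dx":0,"dy":0,"dz":0,"ax":0,"ay":0,"az":0,"gripper":0.5}]' >/dev/null
python3 -c "
from h import *
st()"
```

```text
jaw -25.61 pos [ 0.5506 -0.164   0.1274] t 27.38 gap 0.0137 F [ 0.2 -0.2  0.3] M [ 0.02  0.1  -0.03] tilt [ 0.0003 -0.0001]
jaw -25.62 pos [ 0.5506 -0.164   0.1274] t 27.62 gap 0.0135 F [-3.2  0.6  5.8] M [0.12 0.42 0.  ] tilt [ 0.0006 -0.0002]
```

Contact is felt at the expected height (Fz +5.8 N). I'll release and withdraw straight up.

```bash
python3 -m jog '[{"dx":0,"dy":0,"dz":0,"ax":0,"ay":0,"az":0,"gripper":2},{"dx":0,"dy":0,"dz":0,"ax":0,"ay":0,"az":0,"gripper":4},{"dx":0,"dy":0,"dz":0,"ax":0,"ay":0,"az":0,"gripper":6},{"dx":0,"dy":0,"dz":0,"ax":0,"ay":0,"az":0,"gripper":6},{"dx":0,"dy":0,"dz":2,"ax":0,"ay":0,"az":0,"gripper":6},{"dx":0,"dy":0,"dz":3,"ax":0,"ay":0,"az":0,"gripper":6},{"dx":0,"dy":0,"dz":4,"ax":0,"ay":0,"az":0,"gripper":6},{"dx":-1,"dy":-2,"dz":3,"ax":0,"ay":0,"az":0,"gripper":6}]'
python3 -m jog '[{"dx":0,"dy":-3,"dz":1,"ax":0,"ay":0,"az":0,"gripper":6},{"dx":0,"dy":0,"dz":0,"ax":0,"ay":0,"az":0,"gripper":6},{"dx":0,"dy":0,"dz":0,"ax":0,"ay":0,"az":0,"gripper":6},{"dx":0,"dy":0,"dz":0,"ax":0,"ay":0,"az":0,"gripper":6}]' >/dev/null
python3 -c "
from h import *
c=cam('wrist');st();save(c,'pics/w19.png');s=cam('scene');save(s,'pics/s19.png');
P=np.array([px(c,u,v) for v in range(80,260) for u in range(200,460)])
T=P[(P[:,2]>.152)&(P[:,2]<.168)];A=np.c_[T[:,:2]-T[:,:2].mean(0),np.ones(len(T))];print('bar',len(T),np.linalg.lstsq(A,T[:,2],rcond=None)[0],cv2.minAreaRect((T[:,:2]*1000).astype(np.float32)))
t=cam('top');save(t,'pics/t19.png')"
```

```text
t: 28.62
tool_pos: [0.5417, -0.1819, 0.2478]
eef_rot: [[0.904, -0.428, 0.002], [-0.428, -0.904, 0.001], [0.002, -0.002, -1.0]]
force: [0.5, -0.8, -0.4]
finger_gap: 0.0603
jaw -25.48 pos [ 0.5405 -0.2123  0.2554] t 29.18 gap 0.0602 F [-0.2 -0.2  0.5] M [-0.03 -0.06  0.05] tilt [-0.0013  0.0013]
bar 1470 [-0.01217547  0.0018027   0.1588981 ] ((551.2520141601562, -163.6693878173828), (79.70545196533203, 13.766921997070312), 64.3658218383789)
```

View pics/w19.png

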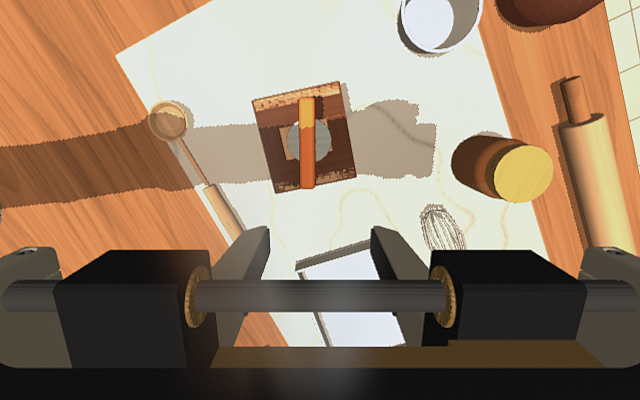

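View pics/t19.png

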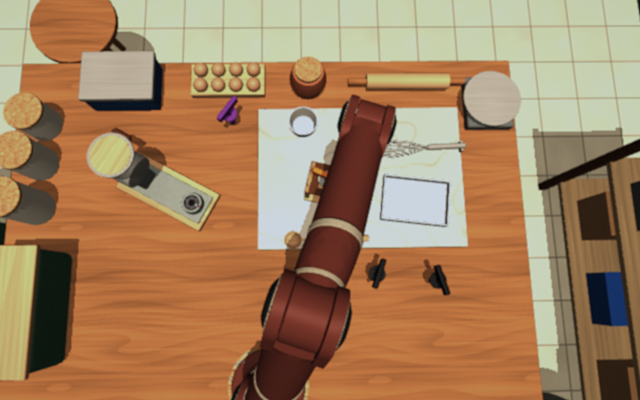

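```bash
python3 -c "
from cell import finish_job
print(finish_job())"
```

```text
the job is handed in; nothing more can be done
None
```

The bolt is turned home and the orange key is back in its rack. I handed the job in at about 29 s, and no verdict was reported.

**What I did:** I seated the key in the socket to nearly full depth. I turned the bolt clockwise in two strokes, about 104° and then about 123°, letting go and taking a fresh hold between them. After that I drew the key out and hung it in its slot.

**Last checks:**
- **Bolt:** after the key was out, the wrist picture showed the white dot in line with the red mark.
- **Key:** its bar top is at 158.9 mm, against 159 mm expected. It leans about 0.01 rad and sits about 2.5 mm from the slot's centre.
- **Robot and surroundings:** the gripper is clear of everything with no contact force. The bystanders look unmoved in the final pictures; I did not measure them.

**What disagreed:**
- **Overshoot at the stop:** I turned about 20° past the expected stop, and the key slipped inside the socket against it. I took a third hold and turned it on clockwise to the next hex position before drawing it out. The bolt did not move while I did this.
- **Dot reading from the top camera:** before the key came out, it read about 6° short of the red mark, within that view's error. The later wrist picture settled it.

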